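# Load a graded cup set on a hand-wound shuttle

## Robot

A 7-joint arm with a two-finger parallel gripper is mounted at the origin on the work surface. World frame = base frame: x ahead of the robot, y to its left, z up, the work surface at z = 0. Lengths are in m, angles in rad, forces in N, time in s.
With the tool pointing down it reaches from about 0.35 to 0.9 m from the base axis. Payload 8.1 kg.
Tool frame: the origin (TCP) lies on the centre line of the jaws, within the pads' length; the fingertips stand 19 mm ahead of it and the grasp point (between the pads) is the TCP (arm.tip_reach is the distance from the TCP to the fingertips, in m); z points along the fingers, y is the line along which they close (so a half turn about z gives the same grasp; the last joint's range is limited). The gripper opens to 92 mm and grips with 3 to 60 N. Pads are 19 mm wide; open, the fingers measure 130 mm over their backs; the gripper's body (75 mm by 190 mm) begins 47 mm behind the grasp point.
Start: joints at [-1.384, 0.434, 0.025, 1.573, -0.012, 1.134, -0.075], TCP at [0.179, 0.599, 0.246] pointing down, gripper open.
Joint ranges: [-2.62, 2.62], [-0.44, 2.09], [-1.27, 1.32], [0.08, 2.57], [-1.32, 4.46], [0.12, 2], [-2.74, 2.74]. Speed limits (rad/s): [2.22, 2.22, 3.01, 3.01, 3.14, 3.14, 3.14].

## Interface

Orientations are given as a rotation vector (axis times angle).
In Python, from cell import arm gives the robot as it stands.
- The arm moves only by the tool arm_command, never from a script. Its argument "targets" is a list that holds one entry, the list of rows, each a list of 6 numbers: the shift along the tool's x, y, z in m, then the turn, a rotation vector about the tool's x, y, z in rad. A call has 1 to 10 rows; each row shifts and turns the commanded pose from where the row before left it, along the tool's axes as they then stand; what a row does not reach is not made up. A row lasts 1/8 s, in which the tool goes at most 62.5 mm and 10.7 degrees, less where a joint would pass 70% of its speed; a pose out of reach is approached as far as the arm can. A call with a gripper value outside its range is refused whole. "jaw" is the finger opening in m, from 0 to 0.0918, set as the call begins (left out, the last holds). The fingers move at their own pace and stop on an object; "newtons" is the grip in N (left out, the last holds). Time passes only in rows, so rows that do not move let the fingers close. It gives the time, the measured TCP pose, the force, the opening and the grip force at its end, in the units of the state.
- arm.observe(): the state, without advancing time (a new reading comes with each control period).
- arm.get_image(name): name is "side" or "top"; returns a dict with "pixels" (384x512x3 uint8, red, green, blue), "z_map" (384x512 float32, m along the optical axis (not along the pixel's ray), 0 where there is no reading), "fx", "fy", "cx", "cy" (pixels), "dist" ([k1, k2, p1, p2, k3] as OpenCV has them; the pictures are not rectified), "xyz" and "rotation" of the camera in the world. Camera axes: x right, y down, z forward; pixel columns grow to the right and rows downward; lengths in m; the calibration is good to about 2 mm. A picture is of the moment at which its call begins.
- arm.sign_off(): hands the job in; it is judged then, once.
The state is a dict: "clock": time; "joints": joint angles; "dq": joint speeds; "joint_efforts": joint torques, N m; "position": TCP position; "ee_rot": TCP orientation; "force": force on the tool from outside, world axes, zero at the start; "ft_torque": the same for the moment, N m; "width": opening from 0.0 (shut) to 1.0 (fully open); "gripper_force": force on a finger pad.
Only numpy, scipy, OpenCV 4.12 (cv2) and the standard library are available. Lean on these libraries where they do the work, as an engineer would, in place of code of your own. Each camera call takes 0.05 s, during which the arm holds its last target. There are 200 camera calls.

## Task

Wind the empty shuttle carriage out to its loading stop with the ratchet (throw the pawl's thumb lever over, then swing the handle to and fro), and nest all the steel cups that stand on the bench in it in size order, the largest in the locating ring and every smaller one standing upright inside the larger ones. Then throw the thumb lever back and wind the loaded carriage fully home under the check head. Move the carriage only by the ratchet handle, never by pushing it, and leave the other things on the bench where they are.

Things in the scene. Friction and masses are not known exactly. Their poses are not given: they have to be found in the camera images.
- station: fixed aluminium shuttle unit with a 12 mm base plate; its slide rail runs along its own y axis. Origin on the bench top under the nest's loading place; x points away from the robot (give or take a small yaw), y along the rail towards the ratchet, z up. Loading end at +y, home end at -y. The ratchet's bearing block reaches x = -155 to -35, y = 105 to 231 mm, 70 mm high
- carriage (a joint): slide of the carriage (110 x 110 mm plate, top 50 mm above the bench) along the station's y, in m: 0 = fully home under the check head, 0.105 = out at the loading stop, solid stops at both. Rack and pinion: 34 mm per rad of the ratchet wheel, +y for a counter-clockwise turn seen from above. About 38 N would push it directly (not allowed)
- check_head (a point): middle of the underside of the check head's arm, 166 mm above the bench, over the nest's home place (station x 0, y -105 mm). The arm is 50 mm wide in y, reaches from x = -35 to 115 mm, its top 205 mm above the bench; its 36 mm square column stands at x = 98 mm
- nest (a point): centre of the carriage's top face inside its locating ring (ring 78 mm inside, 94 mm outside, 10 mm high); this point is on the floor on which the largest cup stands, 50 mm above the bench, and moves with the carriage
- axle (a point): top end of the vertical ratchet shaft, 110 mm above the bench, on the axis about which handle and toothed wheel turn (wheel 72 mm across, 24 teeth, top 96 mm above the bench)
- handle (a joint): swing of the ratchet handle about the axle, rad, counter-clockwise from above positive; 0 = arm along the station's +y; pins stop it at -0.72 and +0.72. It stays where left (0.35 N m). It turns the wheel (1.3 N m, about 11 N at the grip) only in the direction set by the pawl and slips back over the teeth the other way with 3 to 5 N; up to one tooth (0.26 rad) is lost at each reversal
- grip (a point): middle of the upright black grip (about 25 mm diameter, from 83 to 139 mm above the bench) on the handle's end, 150 mm from the axle; this point is 112 mm above the bench
- pawl (a joint): two-ended pawl on the handle's tail, on a pin 48 mm from the axle, away from the grip; rad, counter-clockwise from above positive. It snaps over: +0.3 = the handle drives counter-clockwise (carriage out), -0.3 = clockwise (carriage home). While teeth slip past it reads 0.1 to 0.32 in size. The thumb lever leans to the side towards which the tail drives
- thumb (a point): middle of the pawl's upright thumb lever, 124 mm above the bench: a dark post 9 mm wide (across its swing) by 14 mm, from 92 to 130 mm above the bench, 34 mm out from the pawl's pin (82 mm from the axle when straight). It is thrown over sideways, across the handle's length, through about 21 mm with 2 to 6 N; the handle may give way to its stop meanwhile
- cup1: plain drawn-steel cup, largest and lowest of the set: 68 mm outside diameter, 46 mm high, straight 2.5 mm wall, 3 mm base, open at the top; stands mouth up on the bench. Origin at the centre of its underside, z up
- cup2: plain drawn-steel cup, second of the set: 56 mm outside diameter, 62 mm high, straight 2.5 mm wall, 3 mm base, open at the top; stands mouth up on the bench. Origin at the centre of its underside, z up. Nested in the next larger cup its rim stands 19 mm above that cup's rim. May be absent
- cup3: plain drawn-steel cup, third of the set: 44 mm outside diameter, 78 mm high, straight 2.5 mm wall, 3 mm base, open at the top; stands mouth up on the bench. Origin at the centre of its underside, z up. Nested in the next larger cup its rim stands 19 mm above that cup's rim. May be absent
- cup4: plain drawn-steel cup, smallest and tallest of the set: 32 mm outside diameter, 94 mm high, straight 2.5 mm wall, 3 mm base, open at the top; stands mouth up on the bench. Origin at the centre of its underside, z up. Nested in the next larger cup its rim stands 19 mm above that cup's rim. May be absent
- socket_tray: bystander: black socket tray, 110 x 170 x 40 mm, with six sockets; origin under its centre
- scanner: bystander: yellow and black hand scanner lying on its side, about 105 x 150 x 36 mm; origin under its head
- adhesive: bystander: small bottle, 38 mm diameter, 85 mm high; origin under its centre
- driver: bystander: screwdriver lying on the bench, about 200 mm long; origin under its middle
Mind the look-alikes: they are no part of the job. What is shaped like the cup4 but yellow is not meant.

How it is judged:
On the way, in this order (a step that is already met when the one before it is completed fails the run):
1. the pawl is thrown over to drive the carriage out (value of joint pawl above 0.08 rad), for 0.2 s.
2. the carriage is wound out to the loading stop (within 4 mm) (value of joint carriage above 0.101 m), for 0.2 s.
3. with the carriage still out, all the cups are nested in its locating ring and let go (value of joint carriage above 0.09 m and z of cup1 in the frame of nest between -0.004 and 0.005 m and horizontal distance between cup1 and nest below 0.008 m and angle between each of cup1, cup2, cup3, cup4's own z axis and vertical below 0.15 rad and z of cup2 in the frame of nest between -0.004 and 0.008 m and horizontal distance between each of cup2, cup3, cup4 and nest below 0.02 m and z of cup3 in the frame of nest between -0.004 and 0.011 m and z of cup4 in the frame of nest between -0.004 and 0.014 m and contact force between the fingers and cup1 below 0.1 N and contact force between the fingers and cup2 below 0.1 N and contact force between the fingers and cup3 below 0.1 N and contact force between the fingers and cup4 below 0.1 N), for 0.3 s.
4. the loaded carriage is wound fully home (within 3 mm), the cups still nested (value of joint carriage below 0.003 m and z of cup1 in the frame of nest between -0.004 and 0.005 m and horizontal distance between cup1 and nest below 0.008 m and angle between each of cup1, cup2, cup3, cup4's own z axis and vertical below 0.15 rad and z of cup2 in the frame of nest between -0.004 and 0.008 m and horizontal distance between each of cup2, cup3, cup4 and nest below 0.02 m and z of cup3 in the frame of nest between -0.004 and 0.011 m and z of cup4 in the frame of nest between -0.004 and 0.014 m), for 0.2 s.
At the end, for the whole second after the job is handed in: The carriage is still and within 3 mm of home; all cups upright (0.15 rad) and at rest: the largest on the ring's floor (5 mm, 8 mm off centre at most), the second, third and smallest inside the larger ones, undersides less than 8, 11 and 14 mm above that floor, within 20 mm of the centre (all of step 4 and velocity of joint carriage below 0.01 m/s and linear speed of each of cup1, cup2, cup3, cup4 below 0.02 m/s); the robot touches nothing.
It fails at once if the arm or the fingers push on the carriage itself with more than 25 N (contact force between any of the fingers, the arm and carriage above 25 N).
It fails at once if the socket tray is shifted by more than 4 cm (distance of socket_tray from where it was at the start of the episode above 0.04 m).
It fails at once if the scanner is shifted by more than 4 cm (distance of scanner from where it was at the start of the episode above 0.04 m).
It fails at once if the adhesive bottle is shifted by more than 4 cm (distance of adhesive from where it was at the start of the episode above 0.04 m).
It fails at once if the screwdriver is shifted by more than 4 cm (distance of driver from where it was at the start of the episode above 0.04 m).
Of cup2, cup3, cup4 only 1 to 3 are there at a start; the rules pass over those that are not, and their reading is None.
At some moment in a run one of cup1, cup2, cup3 may be knocked a few centimetres aside while the robot is not near it.
It also fails if it takes over 210 s, if anything falls off the work surface, if the arm or the gripper's body presses on something with over 40 N, if the wrist force passes 120 N, or if a joint passes its speed limit or range.

## Working session

There is one attempt and no reset: what is moved stays moved. The work goes in short steps, Python scripts to look and compute and a tool call to move; the robot and the scene stay as the last step left them, time stands still between calls to the robot, and variables do not carry over. Pictures are saved under pics/ and viewed, at most 14 in all, crops included, and the job is handed in when it is done.

Besides the shell and the picture viewer there is one more tool, called after "Call:" in YAML: its name, and indented under it one key for each argument. arm_command: Moves the arm, as the interface text tells. Its arguments: {"type":"object","properties":{"targets":{"type":"array","items":{"type":"array","items":{"type":"array","items":{"type":"number"}}}},"jaw":{"type":"number"},"newtons":{"type":"number"}},"required":["targets"]}

```bash
ls; mkdir -p pics
cat > h.py <<'E'
import numpy as np, cv2
from cell import arm
from scipy.spatial.transform import Rotation as R
def rot(im):
    r=np.array(im["rotation"],float)
    return r if r.shape==(3,3) else R.from_rotvec(r).as_matrix()
def grab(n,tag):
    im=arm.get_image(n); np.savez(f"{n}_{tag}.npz",**{k:np.array(v) for k,v in im.items()})
    return im
def cloud(im):
    h,w=im["z_map"].shape
    K=np.array([[im["fx"],0,im["cx"]],[0,im["fy"],im["cy"]],[0,0,1.]])
    u,v=np.meshgrid(np.arange(w),np.arange(h))
    p=cv2.undistortPoints(np.stack([u,v],-1).reshape(-1,1,2).astype(float),K,np.array(im["dist"],float)).reshape(h,w,2)
    z=im["z_map"].astype(float)
    P=np.dstack([p*z[...,None],z])@rot(im).T+np.array(im["xyz"])
    P[z==0]=np.nan
    return P
def load(n,tag): 
    d=np.load(f"{n}_{tag}.npz"); return {k:d[k] for k in d}
E
python3 - <<'E'
from h import *
for n in("top","side"):
    im=grab(n,"0"); print(n,im["xyz"],im["rotation"],im["fx"],im["cx"],im["cy"],im["dist"],(im["z_map"]>0).mean())
    cv2.imwrite(f"pics/{n}0.png",cv2.resize(im["pixels"][...,::-1],(800,600)))
print(arm.observe(),arm.tip_reach)
E
```

```text
pics
top [0.43043673 0.04024425 1.17181184] [-2.17095957  2.18843488 -0.08981021] 364.1062522853233 251.83108463187162 184.70717951756524 [0.00101074 0.         0.         0.         0.        ] 0.9960886637369791
side [ 0.41656462 -0.74638351  0.68465544] [-2.17698807  0.16248706 -0.07659726] 369.09860922170583 249.8865472502962 194.73991437964307 [-0.00822601  0.          0.          0.          0.        ] 0.996124267578125
{'clock': 0.1, 'joints': array([-1.38363172,  0.43515882,  0.02497622,  1.57398338, -0.0115391 ,
        1.13399371, -0.07508674]), 'dq': array([ 1.08635942e-03, -2.23579176e-03,  5.36492574e-04, -2.53516158e-03,
       -1.92093287e-03, -2.00764619e-03,  8.89260140e-05]), 'joint_efforts': array([ 2.47348500e-03, -6.69124532e+01,  9.87495482e-01, -3.15143681e+01,
       -6.05655159e-02,  3.74787790e-02,  4.78081472e-05]), 'position': array([0.17852725, 0.598524  , 0.24502885]), 'ee_rot': array([-4.53618201e-01, -3.10865137e+00,  2.19936783e-03]), 'force': array([0.26770795, 0.3373882 , 0.56372789]), 'ft_torque': array([ 0.02368414,  0.00347743, -0.04621778]), 'gripper_force': 0.0, 'width': 1.0034443024261923} 0.019
```

View pics/top0.png

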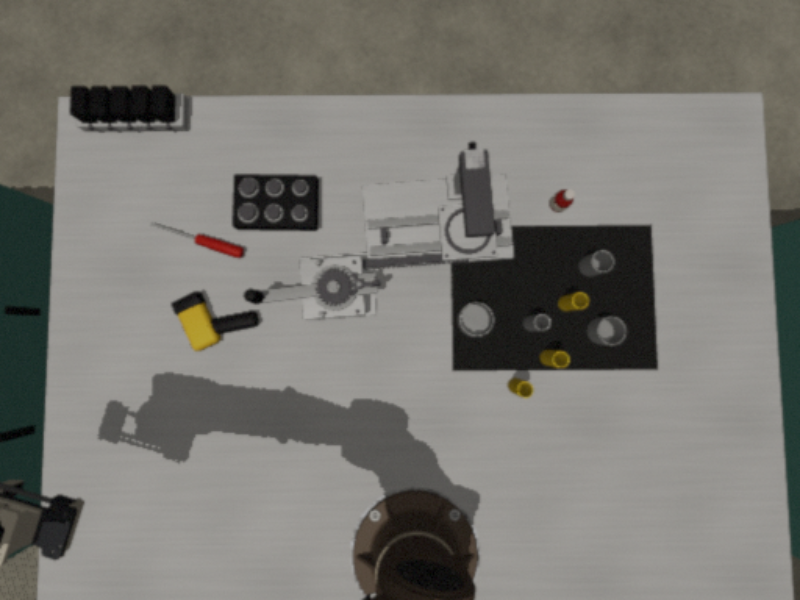

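View pics/side0.png

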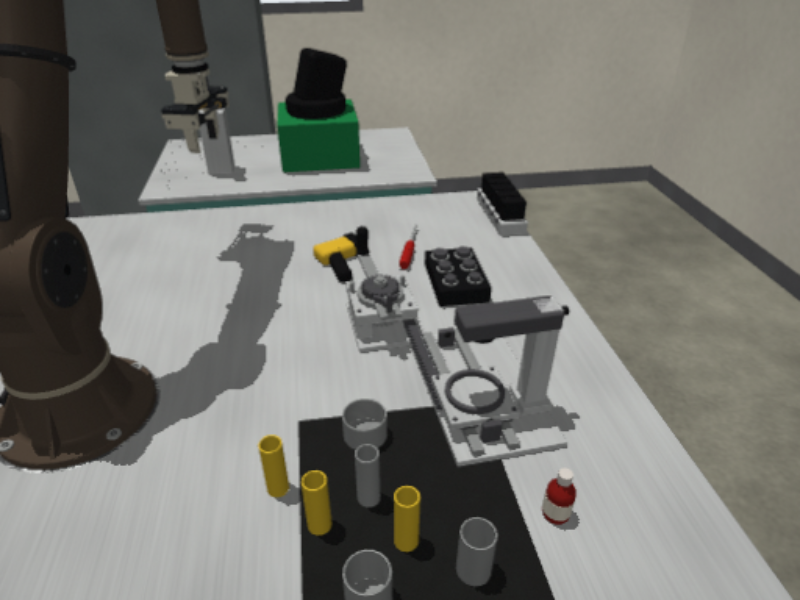

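Top view (800x600 scale): steel cups are cup1 (478,320), cup4 (540,322), cup2 (608,330) and cup3 (600,262). The yellow look-alikes of cup4 are at (573,301), (555,358) and (520,387). The axle is at (335,287), the grip (255,296), the thumb lever (385,281) and the nest (468,230). I'll confirm this in a crop and measure.

```bash
cat >> h.py <<'E'
def pts(names,tag,lo,hi,ctr=None,rad=1):
    out=[]
    for n in names:
        im=load(n,tag); P=cloud(im).reshape(-1,3)
        m=(P[:,2]>lo)&(P[:,2]<hi)
        if ctr is not None: m&=np.hypot(P[:,0]-ctr[0],P[:,1]-ctr[1])<rad
        out.append(P[m])
    return out
def circ(p):
    A=np.c_[2*p[:,:2],np.ones(len(p))]; s=np.linalg.lstsq(A,(p[:,:2]**2).sum(1),rcond=None)[0]
    return s[:2],np.sqrt(s[2]+s[0]**2+s[1]**2)
E
python3 - <<'E'
from h import *
t=load("top","0");s=load("side","0")
P=cloud(t)
for n,u,v in [("cup1",478,320),("cup4",540,322),("cup2",608,330),("cup3",600,262),("axle",335,287),("grip",255,296),("thumb",385,281),("nest",468,230),("bottle",563,199),("y",573,301),("y",555,358),("y",520,387),("scan",200,320),("tray",278,200),("drv",220,245)]:
    print(n,P[int(v*.64),int(u*.64)].round(3))
for n,r,h in[("cup1",.034,.046),("cup4",.016,.094),("cup2",.028,.062),("cup3",.022,.078)]:
    u,v=dict(cup1=(478,320),cup4=(540,322),cup2=(608,330),cup3=(600,262))[n]
    c=P[int(v*.64),int(u*.64)]
    for nm,q in zip(("top","side"),pts(("top","side"),"0",.01,.2,c,r+.02)):
        zt=np.percentile(q[:,2],97); qq=q[q[:,2]>zt-.006]
        print(n,nm,len(qq),"ztop",zt.round(4),"mid",((qq.min(0)+qq.max(0))/2).round(4),"circ",*[np.round(x,4) for x in circ(qq)])
a=cv2.resize(t["pixels"][130:270,200:420,::-1],(800,509),interpolation=cv2.INTER_CUBIC)
cv2.imwrite("pics/c1.png",a)
E
```

```text
cup1 [ 0.463 -0.131  0.002]
cup4 [ 0.455 -0.254  0.023]
cup2 [ 0.439 -0.4    0.001]
cup3 [ 0.579 -0.384  0.015]
axle [0.524 0.15  0.109]
grip [0.505 0.293 0.138]
thumb [ 0.546  0.058 -0.002]
nest [ 0.61  -0.088  0.208]
bottle [ 0.698 -0.297  0.063]
y [ 0.495 -0.299  0.093]
y [ 0.383 -0.286  0.013]
y [ 0.326 -0.214  0.   ]
scan [0.467 0.427 0.032]
tray [0.705 0.275 0.039]
drv [0.619 0.394 0.027]
cup1 top 58 ztop 0.048 mid [ 0.4635 -0.1228  0.046 ] circ [ 0.4628 -0.1223] 0.0326
cup1 side 140 ztop 0.0465 mid [ 0.4625 -0.1234  0.0444] circ [ 0.4626 -0.1237] 0.0325
cup4 top 29 ztop 0.0951 mid [ 0.4537 -0.2389  0.0936] circ [ 0.4545 -0.2391] 0.0146
cup4 side 91 ztop 0.0937 mid [ 0.4545 -0.2413  0.0915] circ [ 0.4546 -0.2409] 0.0147
cup2 top 53 ztop 0.0634 mid [ 0.4366 -0.3816  0.0618] circ [ 0.4376 -0.3821] 0.0265
cup2 side 206 ztop 0.0616 mid [ 0.438  -0.3838  0.0596] circ [ 0.438  -0.3844] 0.0265
cup3 top 44 ztop 0.0789 mid [ 0.5725 -0.3645  0.0771] circ [ 0.5722 -0.3639] 0.0203
cup3 side 165 ztop 0.077 mid [ 0.5723 -0.3652  0.0748] circ [ 0.5722 -0.3657] 0.0206
```

View pics/c1.png

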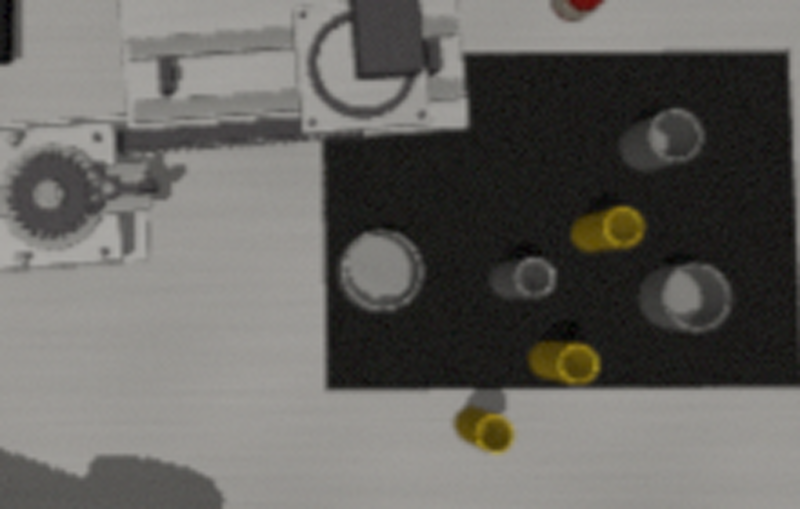

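Crop: the grey steel cups are at crop (381,270) cup1, (535,277) cup4, (696,297) cup2 and (676,135) cup3. Three yellow ones are excluded by colour. The thumb lever is near (160,175). Next I'll measure the station.

```bash
cat > st.py <<'E'
from h import *
def measure(tag,verbose=True):
    r={}
    ax0=np.array([.524,.15])
    for n in ("top","side"):
        try:
            a=pts((n,),tag,.102,.118,ax0,.02)[0]
            w=pts((n,),tag,.093,.099,ax0,.045)[0]
            g=pts((n,),tag,.120,.146,ax0,.19)[0]; d=np.hypot(*(g[:,:2]-ax0).T); 
            gg=g[(d>.12)]; th=g[(d<.11)&(d>.05)]
            print(tag,n,"axle",np.round((a.min(0)+a.max(0))/2,4),len(a),"wheel",circ(w),
              "grip",np.round((gg.min(0)+gg.max(0))/2,4),len(gg),"thumb",np.round(th.mean(0),4),len(th),np.round(th.min(0),3),np.round(th.max(0),3))
        except Exception as e: print(n,e)
if __name__=="__main__":
    measure("0")
    # arm of handle: thumb whole
    for n in("top","side"):
        p=pts((n,),"0",.112,.135,(.52,.068),.04)[0]; print(n,p.round(3).tolist()[:25])
        # check-head arm top
        q=pts((n,),"0",.200,.212,(.64,-.1),.2)[0]; print("head",len(q),q.min(0).round(3),q.max(0).round(3))
        if len(q):
            b=cv2.minAreaRect((q[:,:2]*1000).astype(np.float32)); print(b)
        # rail plate
        q=pts((n,),"0",.046,.054,(.58,-.1),.09)[0]; print("plate",cv2.minAreaRect((q[:,:2]*1000).astype(np.float32)))
        q=pts((n,),"0",.057,.063,(.6,-.09),.06)[0]; print("ring",len(q),circ(q))
        q=pts((n,),"0",.008,.016,(.62,.02),.12)[0]; print("base",cv2.minAreaRect((q[:,:2]*1000).astype(np.float32)),q[:,1].max())
E
python3 st.py
```

```text
0 top axle [0.5254 0.1549 0.1083] 51 wheel (array([0.5254802 , 0.14952428]), np.float64(0.02720517171245449)) grip [0.5074 0.3022 0.1324] 69 thumb [0.53   0.0734 0.1293] 15 [0.527 0.068 0.126] [0.533 0.079 0.133]
0 side axle [0.524  0.1508 0.1068] 39 wheel (array([0.52463984, 0.15062705]), np.float64(0.027769671654791047)) grip [0.5051 0.3014 0.1318] 57 thumb [0.5288 0.0692 0.1265] 17 [0.525 0.065 0.121] [0.533 0.075 0.131]
top [[0.533, 0.079, 0.127], [0.533, 0.076, 0.132], [0.533, 0.073, 0.131], [0.533, 0.071, 0.128], [0.533, 0.068, 0.127], [0.53, 0.079, 0.127], [0.53, 0.076, 0.13], [0.53, 0.074, 0.126], [0.53, 0.071, 0.131], [0.53, 0.068, 0.128], [0.527, 0.079, 0.13], [0.527, 0.076, 0.132], [0.527, 0.073, 0.133], [0.527, 0.071, 0.128], [0.527, 0.068, 0.13], [0.525, 0.077, 0.116], [0.525, 0.074, 0.117], [0.525, 0.071, 0.119]]
head 990 [ 0.603 -0.134  0.2  ] [ 0.755 -0.077  0.21 ]
((679.279052734375, -105.11527252197266), (150.93824768066406, 49.68169403076172), 4.172132968902588)
plate ((586.8016357421875, -94.58001708984375), (127.82109832763672, 152.27432250976562), 68.88559722900
[... 542 characters left out ...]
68, 0.121], [0.528, 0.068, 0.121], [0.53, 0.066, 0.122], [0.534, 0.069, 0.12], [0.525, 0.07, 0.117], [0.528, 0.066, 0.119], [0.53, 0.065, 0.12], [0.533, 0.068, 0.117], [0.525, 0.069, 0.114], [0.528, 0.066, 0.116], [0.53, 0.067, 0.115]]
head 926 [ 0.603 -0.137  0.2  ] [ 0.755 -0.077  0.207]
((679.02734375, -106.4919204711914), (151.21554565429688, 51.778465270996094), 3.9706976413726807)
plate ((587.6362915039062, -101.97169494628906), (116.15463256835938, 162.5186309814453), 63.87767791748047)
ring 136 (array([ 0.63604134, -0.10827994]), np.float64(0.04137264561418705))
base ((638.64013671875, 33.7218017578125), (194.51454162597656, 223.67715454101562), 20.75687599182129) 0.13557518966757753
```

```bash
cat > plan.py <<'E'
# plan.py x y z yaw [n] : rows (tool frame) to a pose pointing down; yaw=heading of tool x in deg (or k: keep)
import sys,json; from h import *
def plan(goal,yaw,n=None,pose=None):
    if pose is None:
        o=arm.observe(); pose=(np.array(o["position"]),R.from_rotvec(o["ee_rot"]))
    p,r=pose; X=r.as_matrix()[:,0]; h=np.arctan2(X[1],X[0])
    g=h if yaw is None else np.radians(yaw)
    x=np.array([np.cos(g),np.sin(g),0]); z=np.array([0,0,-1.]); G=R.from_matrix(np.c_[x,np.cross(z,x),z])
    rv=(r.inv()*G).as_rotvec(); d=np.array(goal)-p
    n=n or int(max(np.ceil(np.linalg.norm(d)/.05),np.ceil(np.linalg.norm(rv)/.17),1))
    rows=[]; c=r
    for i in range(n):
        s=c.inv().apply(d/n); rows.append([*(round(float(v),4) for v in s),*(round(float(v),3) for v in rv/n)]); c=c*R.from_rotvec(rv/n)
    return rows
if __name__=="__main__":
    a=sys.argv; o=arm.observe()
    print("pos",o["position"].round(4),"F",o["force"].round(1),"w",round(o["width"],3),"t",round(o["clock"],1))
    print(json.dumps(plan([float(v) for v in a[1:4]],None if a[4]=="k" else float(a[4]),int(a[5]) if len(a)>5 else None)))
E
python3 plan.py .527 .070 .24 95
python3 - <<'E'
from h import *
for n in("top","side"):
    for r in (.08,.10,.115): # handle arm / tail heights
        c=(.525-.1248*r,.150+.992*r); q=pts((n,),"0",.0,.2,c,.008)[0]; print(n,r,"arm",q[:,2].max().round(3))
    for r in (.05,.065,.095):
        c=(.525+.1248*r,.150-.992*r); q=pts((n,),"0",.0,.2,c,.008)[0]; print(n,r,"tail",q[:,2].max().round(3))
E
```

```text
pos [0.1785 0.5985 0.245 ] F [0.3 0.3 0.6] w 1.003 t 0.1
[[-0.0373, -0.0313, 0.0004, -0.0, 0.0, 0.092], [-0.04, -0.0277, 0.0004, -0.0, 0.0, 0.092], [-0.0424, -0.024, 0.0004, -0.0, 0.0, 0.092], [-0.0444, -0.02, 0.0004, -0.0, 0.0, 0.092], [-0.0461, -0.0158, 0.0004, -0.0, 0.0, 0.092], [-0.0473, -0.0115, 0.0004, -0.0, 0.0, 0.092], [-0.0482, -0.0071, 0.0004, -0.0, 0.0, 0.092], [-0.0486, -0.0027, 0.0004, -0.0, 0.0, 0.092], [-0.0487, 0.0018, 0.0004, -0.0, 0.0, 0.092], [-0.0483, 0.0062, 0.0004, -0.0, 0.0, 0.092], [-0.0475, 0.0106, 0.0004, -0.0, 0.0, 0.092], [-0.0463, 0.0149, 0.0004, -0.0, 0.0, 0.092], [-0.0448, 0.0191, 0.0004, -0.0, 0.0, 0.092]]
top 0.08 arm 0.086
top 0.1 arm 0.085
top 0.115 arm 0.087
top 0.05 tail 0.103
top 0.065 tail 0.127
top 0.095 tail 0.003
side 0.08 arm 0.084
side 0.1 arm 0.086
side 0.115 arm 0.086
side 0.05 tail 0.1
side 0.065 tail 0.094
side 0.095 tail 0.003
```

Call:
arm_command:
  targets:
    - [[-0.037,-0.031,0,0,0,0.092],[-0.04,-0.028,0,0,0,0.092],[-0.042,-0.024,0,0,0,0.092],[-0.044,-0.02,0,0,0,0.092],[-0.046,-0.016,0,0,0,0.092],[-0.047,-0.012,0,0,0,0.092],[-0.048,-0.007,0,0,0,0.092],[-0.049,-0.003,0,0,0,0.092],[-0.049,0.002,0,0,0,0.092],[-0.048,0.006,0,0,0,0.092]]
  jaw: 0.036

```text
clock: 1.35
position: [0.4451, 0.1907, 0.2456]
ee_rot: [-1.79, -2.581, 0.0]
force: [0.4, 1.3, 0.4]
width: 0.39
gripper_force: 0.0
```

Call:
arm_command:
  targets:
    - [[-0.048,0.011,0,0,0,0.092],[-0.046,0.015,0,0,0,0.092],[-0.045,0.019,0,0,0,0.092],[0,0,0,0,0,0]]

```text
clock: 1.85
position: [0.5264, 0.0657, 0.2457]
ee_rot: [2.132, 2.305, -0.002]
force: [-0.3, -0.0, -0.5]
width: 0.389
gripper_force: 0.0
```

```bash
python3 plan.py .528 .070 .124 95
```

```text
pos [0.5264 0.0657 0.2457] F [-0.3 -0.  -0.5] w 0.389 t 1.9
[[0.0015, 0.0006, 0.0406, 0.0, 0.001, -0.003], [0.0015, 0.0006, 0.0406, 0.0, 0.001, -0.003], [0.0014, 0.0006, 0.0406, 0.0, 0.001, -0.003]]
```

Call:
arm_command:
  targets:
    - [[0.002,0.001,0.041,0,0,0],[0.002,0.001,0.041,0,0,0],[0,0,0.039,0,0,0],[0,0,0,0,0,0],[0,0.01,0,0,0,0],[0,0.008,0,0,0,0],[0,0.006,0,0,0,0],[0,0.006,0,0,0,0],[0,0,0,0,0,0]]

```text
clock: 2.98
position: [0.5575, 0.0765, 0.125]
ee_rot: [2.125, 2.313, 0.001]
force: [-0.7, -0.5, -1.7]
width: 0.398
gripper_force: 0.0
```

Run:
```python
from h import *
for n in("top","side"):
    grab(n,"1")
import st; st.measure("1")
im=load("side","1"); cv2.imwrite("pics/s1.png",cv2.resize(im["pixels"][140:260,180:340,::-1],(800,600),interpolation=cv2.INTER_CUBIC))
```

```text
top zero-size array to reduction operation minimum which has no identity
1 side axle [0.5186 0.152  0.1065] 16 wheel (array([0.5241194 , 0.14674771]), np.float64(0.027071142576528404)) grip [0.4982 0.2968 0.1311] 60 thumb [0.5542 0.07   0.1326] 138 [0.519 0.063 0.12 ] [0.592 0.087 0.146]
```

View pics/s1.png

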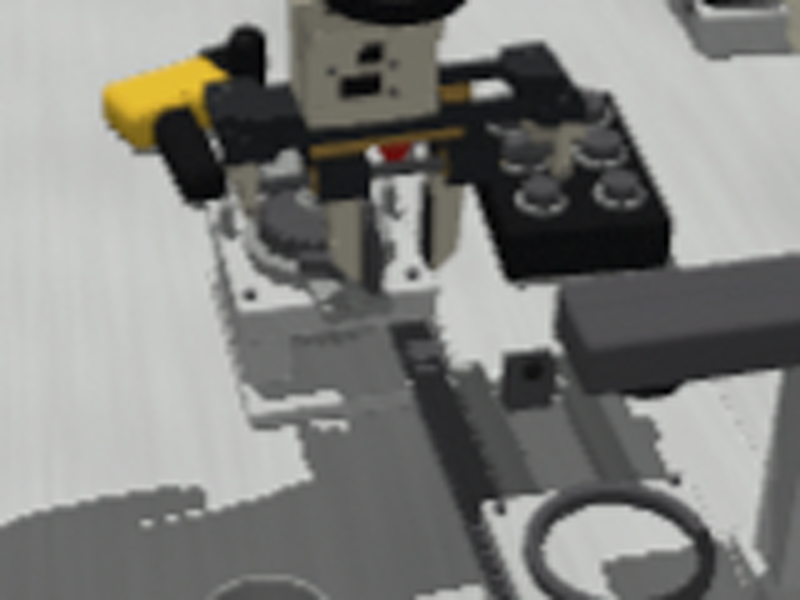

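The crop shows the thumb post against the left finger at crop (365,250), past the middle. I'll push a little more and lift clear.

Call:
arm_command:
  targets:
    - [[0,0.005,0,0,0,0],[0,0.003,0,0,0,0],[0,0,0,0,0,0],[0,-0.01,0,0,0,0],[0,0,-0.04,0,0,0],[0,0,-0.04,0,0,0],[0.045,0,-0.02,0,0,0],[0.06,0,0,0,0,0],[0.06,-0.025,0,0,0,0],[0.055,-0.025,0,0,0,0]]

```text
clock: 4.32
position: [0.4863, 0.2907, 0.2249]
ee_rot: [2.125, 2.313, 0.002]
force: [0.6, -0.2, 0.0]
width: 0.393
gripper_force: 0.0
```

```bash
python3 - <<'E'
from h import *
for n in("top","side"):
    grab(n,"2")
import st; st.measure("2")
E
python3 plan.py .4975 .2985 .23 k
```

```text
2 top axle [0.5255 0.1549 0.1071] 51 wheel (array([0.52528992, 0.15013532]), np.float64(0.02707424261413675)) grip [0.4914 0.2986 0.1323] 39 thumb [0.5519 0.0782 0.1295] 14 [0.547 0.073 0.126] [0.556 0.085 0.132]
2 side axle [0.5239 0.1518 0.1071] 38 wheel (array([0.52422571, 0.15025012]), np.float64(0.027801023732324157)) grip [0.4918 0.297  0.1315] 62 thumb [0.5513 0.075  0.1265] 20 [0.546 0.07  0.12 ] [0.556 0.082 0.131]
pos [0.4826 0.2966 0.2243] F [-0.2 -0.2 -0.3] w 0.397 t 4.4
[[0.0005, 0.015, -0.0057, -0.002, -0.003, 0.0]]
```

Thumb at (0.552, 0.077): the pawl is thrown, about +0.33 rad. Next is the grip.

```bash
python3 plan.py .492 .298 .215 102.6 2
```

```text
pos [0.4826 0.2966 0.2243] F [-0.2 -0.2 -0.3] w 0.397 t 4.4
[[0.0002, 0.0048, 0.0046, -0.001, -0.002, -0.062], [-0.0001, 0.0048, 0.0046, -0.001, -0.002, -0.062]]
```

Call:
arm_command:
  targets:
    - [[0,0.005,0.005,0,0,-0.062],[0,0.005,0.005,0,0,-0.062],[0,0,0.05,0,0,0],[0,0,0.05,0,0,0],[0,0,0,0,0,0]]

```text
clock: 5.05
position: [0.4949, 0.2885, 0.1121]
ee_rot: [-1.977, -2.44, 0.01]
force: [0.0, 0.3, 1.0]
width: 0.391
gripper_force: 0.0
```

Call:
arm_command:
  targets:
    - [[0,0,0,0,0,0],[0,0,0,0,0,0]]
  jaw: 0.03

```text
clock: 5.3
position: [0.4981, 0.2906, 0.1168]
ee_rot: [1.977, 2.44, 0.004]
force: [-1.3, -1.9, 0.4]
width: 0.327
gripper_force: 0.6
```

Call:
arm_command:
  targets:
    - [[-0.002,0.025,0,0,0,0.17],[-0.002,0.025,0,0,0,0.17],[-0.002,0.025,0,0,0,0.17],[-0.002,0.025,0,0,0,0.17],[-0.002,0.025,0,0,0,0.17],[0,0,0,0,0,0]]

```text
clock: 6.05
position: [0.6156, 0.2663, 0.1155]
ee_rot: [-2.806, -1.405, 0.001]
force: [-3.4, 2.6, -0.8]
width: 0.328
gripper_force: 2.2
```

Run:
```python
from h import *
o=arm.observe(); p=o["position"]; X=R.from_rotvec(o["ee_rot"]).as_matrix()[:,0]
d=p[:2]-[.525,.150]; print(p.round(4),"r",np.hypot(*d),"ang",np.arctan2(-d[0],d[1])-.0716,"head",np.degrees(np.arctan2(X[1],X[0])),"F",o["force"].round(1),o["gripper_force"])
```

```text
[0.6156 0.2663 0.1155] r 0.14738585391385126 ang -0.733615786660375 head 53.20541342800897 F [-3.4  2.6 -0.8] 2.1749579161405563
```

Call:
arm_command:
  targets:
    - [[-0.001,-0.026,0,0,0,-0.175],[-0.002,-0.026,0,0,0,-0.175],[-0.002,-0.026,0,0,0,-0.175],[-0.002,-0.026,0,0,0,-0.175],[-0.002,-0.026,0,0,0,-0.175],[-0.002,-0.026,0,0,0,-0.175],[-0.002,-0.026,0,0,0,-0.175],[-0.002,-0.026,0,0,0,-0.175],[0,-0.004,0,0,0,0],[0,0,0,0,0,0]]

```text
clock: 7.3
position: [0.4241, 0.256, 0.117]
ee_rot: [1.241, 2.883, 0.01]
force: [2.0, 6.1, 1.3]
width: 0.33
gripper_force: 2.8
```

```bash
cat > car.py <<'E'
import sys; from h import *
def info(tag):
    o=arm.observe(); p=o["position"]; X=R.from_rotvec(o["ee_rot"]).as_matrix()[:,0]
    d=p[:2]-[.525,.150]; print(p.round(4),"r",np.hypot(*d).round(4),"ang",(np.arctan2(-d[0],d[1])-.0716).round(3),"head",np.degrees(np.arctan2(X[1],X[0])).round(1),"F",o["force"].round(1),"t",o["clock"])
    for n in("top","side"):
        grab(n,tag)
        q=pts((n,),tag,.0565,.0635,(.634,-.055),.11)[0]; 
        if len(q)<10: print(n,"few"); continue
        # robust circle: fixed r search over y
        best=None
        for x in np.arange(.62,.65,.001):
            for y in np.arange(-.125,.02,.001):
                e=np.abs(np.hypot(q[:,0]-x,q[:,1]-y)-.043); k=(e<.005).sum()-e[e<.005].sum()/.01
                if best is None or k>best[0]: best=(k,x,y)
        print(n,"ring",len(q),np.round(best,4))
if __name__=="__main__": info(sys.argv[1])
E
python3 car.py 3
```

```text
[0.4241 0.256  0.117 ] r 0.1464 ang 0.689 head 133.4 F [2.  6.1 1.3] t 7.3
top ring 173 [ 1.346226e+02  6.360000e-01 -6.600000e-02]
side ring 270 [ 1.96601e+02  6.35000e-01 -6.70000e-02]
```

Works: the carriage is about 42 mm out. Next full stroke.

Call:
arm_command:
  targets:
    - [[-0.001,0.027,0,0,0,0.175],[-0.002,0.026,0,0,0,0.175],[-0.002,0.026,0,0,0,0.175],[-0.002,0.026,0,0,0,0.175],[-0.002,0.026,0,0,0,0.175],[-0.002,0.026,0,0,0,0.175],[-0.002,0.026,0,0,0,0.175],[-0.002,0.026,0,0,0,0.175],[0,0.003,0,0,0,0],[0,0,0,0,0,0]]

```text
clock: 8.65
position: [0.6164, 0.2676, 0.1157]
ee_rot: [-2.807, -1.409, -0.002]
force: [-0.7, 2.6, -0.2]
width: 0.326
gripper_force: 1.0
```

Call:
arm_command:
  targets:
    - [[-0.001,-0.026,0,0,0,-0.175],[-0.002,-0.026,0,0,0,-0.175],[-0.002,-0.026,0,0,0,-0.175],[-0.002,-0.026,0,0,0,-0.175],[-0.002,-0.026,0,0,0,-0.175],[-0.002,-0.026,0,0,0,-0.175],[-0.002,-0.026,0,0,0,-0.175],[-0.002,-0.026,0,0,0,-0.175],[0,-0.003,0,0,0,0],[0,0,0,0,0,0]]

```text
clock: 9.9
position: [0.4244, 0.2577, 0.1164]
ee_rot: [1.243, 2.883, 0.008]
force: [2.9, 4.3, 0.9]
width: 0.332
gripper_force: 2.3
```

```bash
python3 car.py 4
```

```text
[0.4244 0.2577 0.1164] r 0.1474 ang 0.68 head 133.4 F [2.9 4.3 0.9] t 9.9
top ring 201 [ 1.566004e+02  6.330000e-01 -3.000000e-02]
side ring 253 [ 1.802908e+02  6.320000e-01 -3.200000e-02]
```

Call:
arm_command:
  targets:
    - [[-0.001,0.027,0,0,0,0.175],[-0.002,0.026,0,0,0,0.175],[-0.002,0.026,0,0,0,0.175],[-0.002,0.026,0,0,0,0.175],[-0.002,0.026,0,0,0,0.175],[-0.002,0.026,0,0,0,0.175],[-0.002,0.026,0,0,0,0.175],[-0.002,0.026,0,0,0,0.175],[0,0.003,0,0,0,0],[0,0,0,0,0,0]]

```text
clock: 11.25
position: [0.6167, 0.269, 0.1149]
ee_rot: [2.806, 1.412, 0.0]
force: [0.2, -0.4, 0.4]
width: 0.328
gripper_force: 0.0
```

Call:
arm_command:
  targets:
    - [[-0.001,-0.026,0,0,0,-0.175],[-0.002,-0.026,0,0,0,-0.175],[-0.002,-0.026,0,0,0,-0.175],[-0.002,-0.026,0,0,0,-0.175],[-0.002,-0.026,0,0,0,-0.175],[0,-0.003,0,0,0,0],[0,0,0,0,0,0]]

```text
clock: 12.12
position: [0.4922, 0.2964, 0.1158]
ee_rot: [1.947, 2.464, 0.005]
force: [4.1, 1.0, -0.4]
width: 0.326
gripper_force: 2.2
```

```bash
python3 car.py 5
```

```text
[0.4922 0.2964 0.1158] r 0.1501 ang 0.149 head 103.4 F [ 4.1  1.  -0.4] t 12.125
top ring 204 [ 1.599421e+02  6.310000e-01 -4.000000e-03]
side ring 211 [ 1.521581e+02  6.310000e-01 -6.000000e-03]
```

Nearly there (about 103 mm). Push the last bit gently.

Call:
arm_command:
  targets:
    - [[0,-0.008,0,0,0,-0.05],[0,-0.007,0,0,0,-0.05],[0,-0.005,0,0,0,-0.03],[0,0,0,0,0,0]]

```text
clock: 12.72
position: [0.4778, 0.2918, 0.1159]
ee_rot: [1.78, 2.579, 0.015]
force: [23.4, 5.9, -16.6]
width: 0.325
gripper_force: 11.9
```

Call:
arm_command:
  targets:
    - [[0,-0.007,0,0,0,-0.045],[0,-0.006,0,0,0,-0.035],[0,0,0,0,0,0]]

```text
clock: 13.1
position: [0.4642, 0.2869, 0.1166]
ee_rot: [1.676, 2.651, 0.012]
force: [12.9, 0.9, 2.2]
width: 0.328
gripper_force: 6.4
```

```bash
python3 car.py 6
```

```text
[0.4642 0.2869 0.1166] r 0.1498 ang 0.346 head 115.4 F [12.9  0.9  2.2] t 13.1
top ring 208 [ 1.615235e+02  6.310000e-01 -3.000000e-03]
side ring 215 [ 1.458154e+02  6.310000e-01 -5.000000e-03]
```

The stop is reached (reaction up to 24 N, ring at about (0.631,-0.004)). Leave the handle and re-measure the cups and nest.

Call:
arm_command:
  targets:
    - [[0,0.002,0,0,0,0],[0,0,0,0,0,0],[0,0,-0.05,0,0,0],[0,0,-0.05,0,0,0],[0,0,0,0,0,0]]
  jaw: 0.045

```text
clock: 13.82
position: [0.4625, 0.2875, 0.2181]
ee_rot: [1.677, 2.655, 0.008]
force: [-0.4, -0.6, -0.8]
width: 0.49
gripper_force: 0.0
```

```bash
cat > cups.py <<'E'
import sys; from h import *
H=dict(cup1=.046,cup2=.062,cup3=.078,cup4=.094); RR=dict(cup1=.03275,cup2=.02675,cup3=.02075,cup4=.01475)
def find(name,c0,tag,rad=.07,base=0.,views=("top","side")):
    res=[]
    for n in views:
        im=load(n,tag); P=cloud(im).reshape(-1,3); px=im["pixels"].reshape(-1,3).astype(int)
        m=(np.abs(P[:,2]-base-H[name])<.006)&(np.hypot(P[:,0]-c0[0],P[:,1]-c0[1])<rad)&(np.ptp(px,axis=1)<45)
        q=P[m]
        if len(q)<12: print(name,n,"few",len(q)); continue
        g=np.mgrid[-rad:rad:.002,-rad:rad:.002].reshape(2,-1).T+c0
        for _ in range(2):
            D=np.abs(np.hypot(q[:,0]-g[:,:1],q[:,1]-g[:,1:])-RR[name]); sc=np.clip(1-D/.005,0,None).sum(1); b=g[sc.argmax()]
            g=np.mgrid[-.003:.003:.0003,-.003:.003:.0003].reshape(2,-1).T+b
        k=D[sc.argmax()]<.004
        print(name,n,b.round(4),"z",q[k,2].mean().round(4),"n",k.sum(),len(q)); res.append(b)
    return np.mean(res,0) if res else None
C0=dict(cup1=(.4627,-.123),cup2=(.438,-.383),cup3=(.572,-.365),cup4=(.4545,-.24))
if __name__=="__main__":
    tag=sys.argv[1]
    for n in("top","side"): grab(n,tag)
    for c in sys.argv[2:]: 
        b=find(c,np.array(C0[c]),tag); print("->",None if b is None else b.round(4))
E
python3 cups.py 7 cup1 cup2 cup3 cup4
python3 - <<'E'
from h import *
for n in("top","side"):
    q=pts((n,),"7",.0565,.0635,(.631,-.004),.06)[0]; 
    print(circ(q),len(q)); q=pts((n,),"7",.115,.14,(.56,.08),.06)[0]; print("thumb",q.mean(0))
E
python3 plan.py .4628 -.123 .24 94
```

```text
cup1 top [ 0.463  -0.1221] z 0.0452 n 61 61
cup1 side [ 0.4627 -0.1236] z 0.0439 n 147 147
-> [ 0.4628 -0.1228]
cup2 top [ 0.438  -0.3819] z 0.0604 n 64 64
cup2 side [ 0.438  -0.3847] z 0.0597 n 200 200
-> [ 0.438  -0.3833]
cup3 top [ 0.572  -0.3639] z 0.077 n 45 45
cup3 side [ 0.572  -0.3656] z 0.0755 n 149 149
-> [ 0.572  -0.3648]
cup4 top [ 0.4542 -0.2383] z 0.0933 n 29 29
cup4 side [ 0.4545 -0.2409] z 0.0917 n 85 85
-> [ 0.4544 -0.2396]
(array([ 0.63127665, -0.00311621]), np.float64(0.04283568466485793)) 206
thumb [0.55724657 0.08065267 0.12748633]
(array([ 0.63052252, -0.00487615]), np.float64(0.0429289719780324)) 192
thumb [0.55666901 0.07724283 0.12399492]
pos [0.4607 0.2866 0.2146] F [-1.1 -0.4  0.3] w 0.49 t 13.9
[[-0.0412, -0.0194, -0.0028, -0.0, -0.0, 0.042], [-0.042, -0.0176, -0.0028, -0.0, -0.0, 0.042], [-0.0427, -0.0159, -0.0028, -0.0, -0.0, 0.042], [-0.0433, -0.0141, -0.0028, -0.0, -0.0, 0.042], [-0.0438, -0.0123, -0.0028, -0.0, -0.0, 0.042], [-0.0443, -0.0104, -0.0028, -0.0, -0.0, 0.042], [-0.0447, -0.0086, -0.0028, -0.0, -0.0, 0.042], [-0.045, -0.0067, -0.0028, -0.0, -0.0, 0.042], [-0.0453, -0.0048, -0.0028, -0.0, -0.0, 0.042]]
```

Call:
arm_command:
  targets:
    - [[-0.041,-0.019,-0.003,0,0,0.042],[-0.042,-0.018,-0.003,0,0,0.042],[-0.043,-0.016,-0.003,0,0,0.042],[-0.043,-0.014,-0.003,0,0,0.042],[-0.044,-0.012,-0.003,0,0,0.042],[-0.044,-0.01,-0.003,0,0,0.042],[-0.045,-0.009,-0.003,0,0,0.042],[-0.045,-0.007,-0.003,0,0,0.042],[-0.045,-0.005,-0.003,0,0,0.042],[0,0,0,0,0,0]]
  jaw: 0.0918
  newtons: 12

```text
clock: 15.18
position: [0.461, -0.1261, 0.2407]
ee_rot: [-2.154, -2.286, 0.004]
force: [0.6, 0.8, 0.4]
width: 1.003
gripper_force: 0.0
```

```bash
python3 cups.py 8 cup1; python3 plan.py .4628 -.123 .038 94
```

```text
cup1 top [ 0.4633 -0.1224] z 0.045 n 36 36
cup1 side [ 0.4624 -0.1236] z 0.0439 n 145 145
-> [ 0.4628 -0.123 ]
pos [ 0.4616 -0.1225  0.2405] F [-0.7  0.5 -0.1] w 1.0 t 15.3
[[-0.0001, 0.0004, 0.0405, -0.001, -0.0, -0.001], [-0.0001, 0.0003, 0.0405, -0.001, -0.0, -0.001], [-0.0001, 0.0003, 0.0405, -0.001, -0.0, -0.001], [-0.0001, 0.0003, 0.0405, -0.001, -0.0, -0.001], [-0.0001, 0.0003, 0.0405, -0.001, -0.0, -0.001]]
```

Call:
arm_command:
  targets:
    - [[0,0,0.041,0,0,0],[0,0,0.041,0,0,0],[0,0.001,0.041,0,0,0],[0,0,0.041,0,0,0],[0,0,0.025,0,0,0],[0,0,0.015,0,0,0],[0,0,0,0,0,0]]

```text
clock: 16.15
position: [0.4628, -0.1219, 0.0369]
ee_rot: [-2.144, -2.293, 0.002]
force: [-0.7, 0.0, 0.0]
width: 1.003
gripper_force: 0.0
```

Call:
arm_command:
  targets:
    - [[0,0,0,0,0,0],[0,0,0,0,0,0],[0,0,0,0,0,0],[0,0,0,0,0,0]]
  jaw: 0.06

```text
clock: 16.65
position: [0.464, -0.1228, 0.0383]
ee_rot: [2.146, 2.293, 0.002]
force: [-1.2, 0.3, 6.1]
width: 0.724
gripper_force: 11.9
```

Call:
arm_command:
  targets:
    - [[0,0,-0.03,0,0,0],[0,0,-0.04,0,0,0],[0,0,-0.03,0,0,0],[0.04,0,0,0,0,0],[0.04,0,0,0,0,0],[0.039,0,0,0,0,0],[0,0,0,0,0,0]]

```text
clock: 17.52
position: [0.4552, -0.001, 0.1375]
ee_rot: [-2.14, -2.298, -0.0]
force: [-0.1, -0.4, -1.3]
width: 0.723
gripper_force: 11.9
```

```bash
python3 plan.py .631 -.004 .136 94
```

```text
pos [ 0.4552 -0.001   0.1375] F [-0.1 -0.4 -1.3] w 0.723 t 17.5
[[-0.0039, 0.0438, 0.0004, -0.0, -0.0, 0.0], [-0.0039, 0.0438, 0.0004, -0.0, -0.0, 0.0], [-0.0038, 0.0438, 0.0004, -0.0, -0.0, 0.0], [-0.0038, 0.0438, 0.0004, -0.0, -0.0, 0.0]]
```

Call:
arm_command:
  targets:
    - [[-0.004,0.044,0,0,0,0],[-0.004,0.044,0,0,0,0],[-0.004,0.044,0,0,0,0],[-0.004,0.044,0,0,0,0],[0,0,0,0,0,0],[0,0,0,0,0,0]]

```text
clock: 18.27
position: [0.6316, -0.0098, 0.1372]
ee_rot: [-2.148, -2.292, 0.002]
force: [-0.4, -0.7, -1.6]
width: 0.727
gripper_force: 11.9
```

```bash
python3 plan.py .631 -.004 .090 94; python3 car.py 9|tail -2
```

```text
pos [ 0.6316 -0.0098  0.1372] F [-0.4 -0.7 -1.6] w 0.727 t 18.3
[[0.0058, -0.0001, 0.0472, -0.001, 0.001, -0.005]]
top few
side ring 172 [ 1.207914e+02  6.310000e-01 -5.000000e-03]
```

Call:
arm_command:
  targets:
    - [[0,0,0.015,0,0,0],[0,0,0,0,0,0],[0,0,0,0,0,0],[0,0,0,0,0,0]]

```text
clock: 18.88
position: [0.6325, -0.0085, 0.123]
ee_rot: [2.147, 2.293, 0.0]
force: [0.5, -0.1, -0.9]
width: 0.728
gripper_force: 11.9
```

```bash
python3 plan.py .631 -.004 .090 94
python3 - <<'E'
from h import *
grab("side","10"); o=arm.observe(); print(o["position"],o["dq"].round(3))
import cups; print(cups.find("cup1",np.array([.631,-.006]),"10",.05,base=.0845,views=("side",)))
E
```

```text
pos [ 0.6325 -0.0085  0.123 ] F [ 0.5 -0.1 -0.9] w 0.728 t 18.9
[[0.0046, -0.0012, 0.033, 0.0, -0.0, -0.004]]
[ 0.63251801 -0.00845989  0.12298796] [-0.     0.     0.001  0.     0.    -0.001 -0.001]
cup1 side [ 0.6313 -0.0097] z 0.1284 n 67 87
[ 0.6313 -0.0097]
```

Call:
arm_command:
  targets:
    - [[0.005,-0.001,0.005,0,0,0],[0,0,0.012,0,0,0],[0,0,0.01,0,0,0],[0,0,0,0,0,0],[0,0,0,0,0,0]]

```text
clock: 19.55
position: [0.6311, -0.0038, 0.0957]
ee_rot: [2.147, 2.293, -0.0]
force: [-0.2, 0.3, -1.3]
width: 0.728
gripper_force: 11.9
```

Call:
arm_command:
  targets:
    - [[0,0,0.004,0,0,0],[0,0,0.002,0,0,0],[0,0,0,0,0,0],[0,0,0,0,0,0]]

```text
clock: 20.05
position: [0.6311, -0.0036, 0.0898]
ee_rot: [2.147, 2.293, 0.0]
force: [0.3, 0.1, -1.1]
width: 0.725
gripper_force: 11.9
```

Call:
arm_command:
  targets:
    - [[0,0,0.001,0,0,0],[0,0,0,0,0,0],[0,0,0,0,0,0],[0,0,0,0,0,0]]
  jaw: 0.0918

```text
clock: 20.55
position: [0.6311, -0.0036, 0.0888]
ee_rot: [2.147, 2.293, 0.0]
force: [0.2, -0.3, 0.2]
width: 1.001
gripper_force: 0.0
```

Call:
arm_command:
  targets:
    - [[0,0,-0.03,0,0,0],[0,0,-0.05,0,0,0],[0,0,-0.05,0,0,0],[0,0,-0.03,0,0,0],[-0.04,-0.04,0,0,0,0],[-0.04,-0.04,0,0,0,0],[-0.04,-0.04,0,0,0,0],[-0.04,-0.03,0,0,0,0],[-0.04,-0.01,0,0,0,0],[0,0,0,0,0,0]]

```text
clock: 21.8
position: [0.4832, -0.2172, 0.2493]
ee_rot: [2.153, 2.286, -0.0]
force: [-0.9, 0.6, 0.3]
width: 0.998
gripper_force: 0.0
```

```bash
python3 cups.py 11 cup2 cup3 cup4
python3 - <<'E'
from h import *
import cups; print(cups.find("cup1",np.array([.631,-.004]),"11",.03,base=.05))
E
python3 plan.py .438 -.3833 .24 94
```

```text
cup2 top few 0
cup2 side [ 0.438  -0.3844] z 0.0596 n 197 197
-> [ 0.438  -0.3844]
cup3 top few 1
cup3 side [ 0.5723 -0.3656] z 0.0755 n 145 145
-> [ 0.5723 -0.3656]
cup4 top [ 0.4548 -0.2389] z 0.0933 n 20 20
cup4 side [ 0.4548 -0.2406] z 0.0918 n 84 85
-> [ 0.4548 -0.2398]
cup1 top few 2
cup1 side few 1
None
pos [ 0.4846 -0.2135  0.2487] F [0.4 1.2 0.6] w 1.001 t 21.9
[[-0.0416, -0.0144, 0.0022, 0.0, -0.0, -0.001], [-0.0416, -0.0144, 0.0022, 0.0, -0.0, -0.001], [-0.0416, -0.0145, 0.0022, 0.0, -0.0, -0.001], [-0.0415, -0.0145, 0.0022, 0.0, -0.0, -0.001]]
```

Run:
```python
from h import *
im=load("side","11"); cv2.imwrite("pics/s11.png",cv2.resize(im["pixels"][...,::-1],(800,600),interpolation=cv2.INTER_CUBIC))
```

```text
(no output)
```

View pics/s11.png

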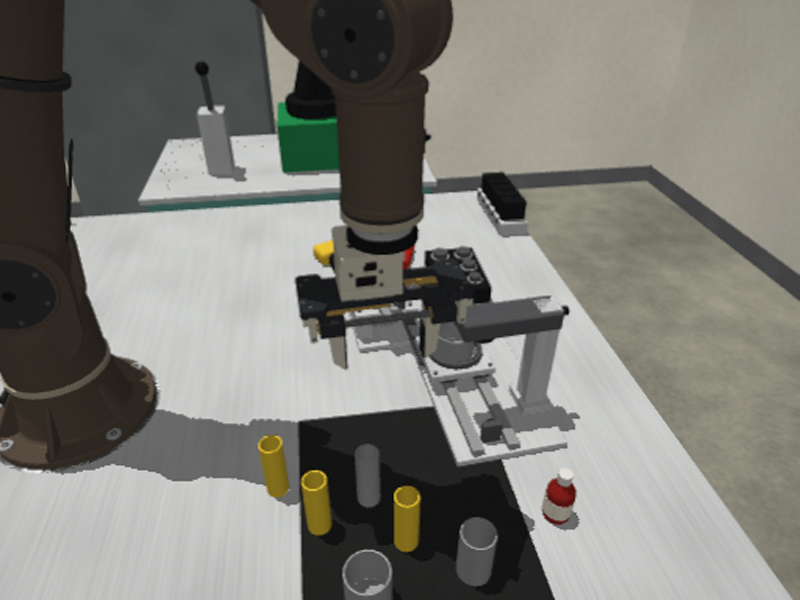

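Cup1 sits in the ring at (455,345), its rim hidden by the gripper; the other cups are unmoved. On to cup2.

Call:
arm_command:
  targets:
    - [[-0.042,-0.014,0.002,0,0,0],[-0.042,-0.014,0.002,0,0,0],[-0.042,-0.015,0.002,0,0,0],[-0.041,-0.015,0.002,0,0,0],[0,0,0,0,0,0],[0,0,0,0,0,0],[0,0,0.04,0,0,0],[0,0,0.03,0,0,0],[0,0,0,0,0,0],[0,0,0,0,0,0]]

```text
clock: 23.15
position: [0.4388, -0.3836, 0.1718]
ee_rot: [2.145, 2.294, 0.001]
force: [-0.1, -1.0, 0.3]
width: 0.998
gripper_force: 0.0
```

```bash
python3 cups.py 12 cup2;  python3 - <<'E'
from h import *
import cups; print(cups.find("cup1",np.array([.631,-.004]),"12",.03,base=.05))
E
python3 plan.py .438 -.3833 .064 94
```

```text
cup2 top [ 0.4377 -0.3821] z 0.0601 n 60 60
cup2 side [ 0.438  -0.3847] z 0.0596 n 202 202
-> [ 0.4378 -0.3834]
cup1 top few 1
cup1 side few 0
None
pos [ 0.4387 -0.3842  0.1722] F [-0.4  0.7  0.6] w 1.003 t 23.2
[[0.0004, -0.0003, 0.0361, 0.001, 0.0, -0.001], [0.0004, -0.0002, 0.0361, 0.001, 0.0, -0.001], [0.0003, -0.0002, 0.0361, 0.001, 0.0, -0.001]]
```

Run:
```python
from h import *
for n in("top","side"):
    q=pts((n,),"12",.04,.2,(.631,-.004),.06)[0]; h,e=np.histogram(q[:,2],bins=np.arange(.04,.2,.005)); print(n,dict(zip(e.round(3).tolist(),h.tolist())))
    k=q[(q[:,2]>.075)]; print(len(k),k.min(0),k.max(0)) if len(k) else None
im=load("top","12"); cv2.imwrite("pics/t12.png",cv2.resize(im["pixels"][100:240,200:400,::-1],(800,560),interpolation=cv2.INTER_CUBIC))
```

```text
top {0.04: 15, 0.045: 259, 0.05: 405, 0.055: 167, 0.06: 111, 0.065: 11, 0.07: 11, 0.075: 13, 0.08: 13, 0.085: 15, 0.09: 31, 0.095: 39, 0.1: 0, 0.105: 0, 0.11: 0, 0.115: 0, 0.12: 0, 0.125: 0, 0.13: 0, 0.135: 0, 0.14: 0, 0.145: 0, 0.15: 0, 0.155: 0, 0.16: 0, 0.165: 0, 0.17: 0, 0.175: 0, 0.18: 0, 0.185: 0, 0.19: 0}
111 [ 0.59612864 -0.0366716   0.07520322] [0.66295228 0.02915999 0.09950164]
side {0.04: 34, 0.045: 197, 0.05: 188, 0.055: 167, 0.06: 103, 0.065: 55, 0.07: 55, 0.075: 60, 0.08: 50, 0.085: 50, 0.09: 56, 0.095: 22, 0.1: 0, 0.105: 0, 0.11: 0, 0.115: 0, 0.12: 0, 0.125: 0, 0.13: 0, 0.135: 0, 0.14: 0, 0.145: 0, 0.15: 0, 0.155: 0, 0.16: 0, 0.165: 0, 0.17: 0, 0.175: 0, 0.18: 0, 0.185: 0, 0.19: 0}
238 [ 0.59607362 -0.03943871  0.07504773] [0.65672047 0.03099272 0.09856243]
```

View pics/t12.png

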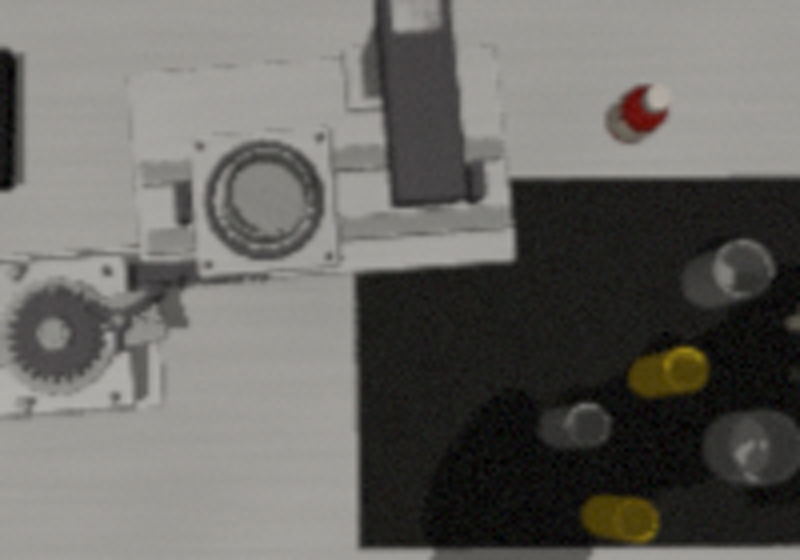

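Cup1 stands in the ring at crop (265,198); my search radius was simply too small. Grasp cup2.

Call:
arm_command:
  targets:
    - [[0,0,0.036,0,0,0],[0,0,0.036,0,0,0],[0,0,0.026,0,0,0],[0,0,0.01,0,0,0],[0,0,0,0,0,0],[0,0,0,0,0,0]]

```text
clock: 24.0
position: [0.4384, -0.3848, 0.064]
ee_rot: [2.146, 2.292, 0.0]
force: [0.3, -0.3, -0.1]
width: 1.002
gripper_force: 0.0
```

Call:
arm_command:
  targets:
    - [[0,0,0,0,0,0],[0,0,0,0,0,0],[0,0,0,0,0,0],[0,0,0,0,0,0]]
  jaw: 0.048

```text
clock: 24.5
position: [0.4379, -0.3841, 0.0628]
ee_rot: [2.147, 2.293, 0.0]
force: [-0.3, 0.1, 0.2]
width: 0.617
gripper_force: 5.9
```

```bash
python3 - <<'E'
from h import *
import cups; print(cups.find("cup1",np.array([.631,-.004]),"12",.045,base=.05))
print(cups.find("cup1",np.array([.631,-.004]),"12",.045,base=.05))
E
python3 plan.py .46 -.004 .20 94
```

```text
cup1 top [ 0.6297 -0.0033] z 0.0953 n 70 70
cup1 side [ 0.6297 -0.0047] z 0.0935 n 77 78
[ 0.6297 -0.004 ]
cup1 top [ 0.6297 -0.0033] z 0.0953 n 70 70
cup1 side [ 0.6297 -0.0047] z 0.0935 n 77 78
[ 0.6297 -0.004 ]
pos [ 0.4379 -0.3841  0.0628] F [-0.3  0.1  0.2] w 0.617 t 24.5
[[0.042, 0.0052, -0.0152, 0.0, 0.0, -0.0], [0.042, 0.0053, -0.0152, 0.0, 0.0, -0.0], [0.042, 0.0053, -0.0152, 0.0, 0.0, -0.0], [0.042, 0.0053, -0.0152, 0.0, 0.0, -0.0], [0.042, 0.0053, -0.0152, 0.0, 0.0, -0.0], [0.042, 0.0053, -0.0152, 0.0, 0.0, -0.0], [0.042, 0.0053, -0.0152, 0.0, 0.0, -0.0], [0.042, 0.0054, -0.0152, 0.0, 0.0, -0.0], [0.042, 0.0054, -0.0152, 0.0, 0.0, -0.0]]
```

Call:
arm_command:
  targets:
    - [[0,0,-0.03,0,0,0],[0,0,-0.05,0,0,0],[0,0,-0.05,0,0,0],[0,0,-0.02,0,0,0],[0.05,0.005,0,0,0,0],[0.05,0.005,0,0,0,0],[0.05,0.005,0,0,0,0],[0.05,0.005,0,0,0,0],[0.05,0.005,0,0,0,0],[0.05,0.005,0,0,0,0]]

```text
clock: 25.75
position: [0.4475, -0.0811, 0.2127]
ee_rot: [-2.147, -2.293, -0.0]
force: [0.9, 0.6, -1.4]
width: 0.613
gripper_force: 12.0
```

Call:
arm_command:
  targets:
    - [[0.05,0.01,0,0,0,0],[0.025,0.02,0,0,0,0],[0,0.04,0,0,0,0],[-0.004,0.04,0,0,0,0],[-0.004,0.04,0,0,0,0],[0,0,0,0,0,0],[0,0,0,0,0,0],[0,0,0,0,0,0]]

```text
clock: 26.75
position: [0.5923, -0.0063, 0.2126]
ee_rot: [-2.147, -2.292, 0.001]
force: [0.0, 0.4, -1.1]
width: 0.61
gripper_force: 12.0
```

```bash
python3 plan.py .6297 -.0047 .15 94
```

```text
pos [ 0.5923 -0.0063  0.2126] F [ 0.   0.4 -1.1] w 0.61 t 26.8
[[-0.0004, 0.0187, 0.0313, -0.0, -0.0, -0.002], [-0.0005, 0.0187, 0.0313, -0.0, -0.0, -0.002]]
```

Call:
arm_command:
  targets:
    - [[0,0.019,0.02,0,0,0],[0,0.019,0.022,0,0,0],[0,0,0,0,0,0],[0,0,0,0,0,0],[0,0,0,0,0,0],[0,0,0,0,0,0]]

```text
clock: 27.5
position: [0.631, -0.0035, 0.1715]
ee_rot: [2.147, 2.293, 0.002]
force: [0.5, 0.4, -1.2]
width: 0.612
gripper_force: 12.0
```

```bash
python3 plan.py .6297 -.0047 .116 94
python3 - <<'E'
from h import *
grab("side","13"); import cups; z=arm.observe()["position"][2]
print(z,cups.find("cup2",np.array([.630,-.006]),"13",.035,base=z-.063,views=("side",)))
im=load("side","13"); cv2.imwrite("pics/s13.png",cv2.resize(im["pixels"][170:260,240:360,::-1],(800,600),interpolation=cv2.INTER_CUBIC))
E
```

```text
pos [ 0.631  -0.0035  0.1715] F [ 0.5  0.4 -1.2] w 0.612 t 27.5
[[-0.0006, -0.0007, 0.0278, 0.001, -0.0, -0.002], [-0.0005, -0.0007, 0.0278, 0.001, -0.0, -0.002]]
cup2 side [ 0.6296 -0.0041] z 0.1685 n 119 132
0.17138825620577697 [ 0.6296 -0.0041]
```

View pics/s13.png

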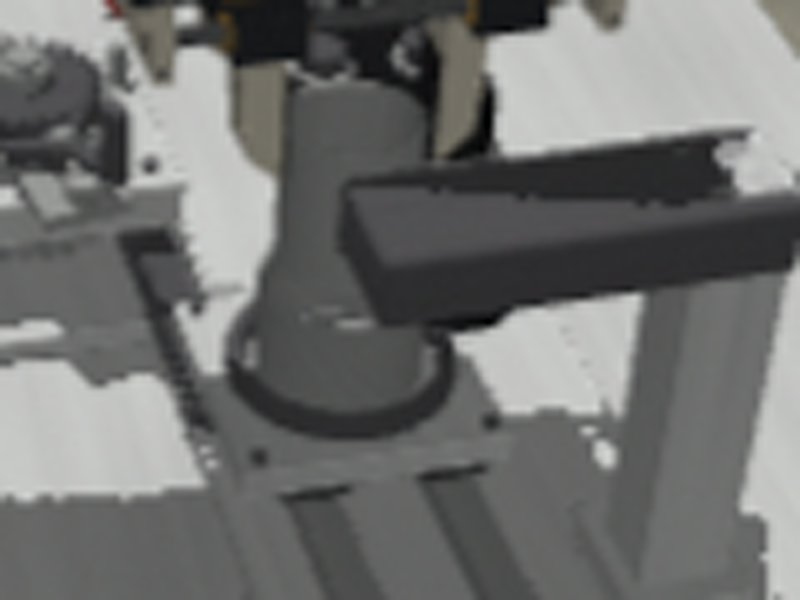

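Crop: cup2 hangs level over cup1 and is aligned within a millimetre. Lower it.

Call:
arm_command:
  targets:
    - [[-0.001,0,0.008,0,0,0],[0,0,0.01,0,0,0],[0,0,0.012,0,0,0],[0,0,0.01,0,0,0],[0,0,0.006,0,0,0],[0,0,0.004,0,0,0],[0,0,0,0,0,0],[0,0,0,0,0,0]]

```text
clock: 28.55
position: [0.6313, -0.0046, 0.1211]
ee_rot: [2.147, 2.293, 0.001]
force: [0.2, -0.0, -1.6]
width: 0.608
gripper_force: 12.0
```

```bash
python3 plan.py .6297 -.0047 .118 94;python3 - <<'E'
from h import *
grab("side","14"); import cups; z=arm.observe()["position"][2]
print(cups.find("cup2",np.array([.630,-.006]),"14",.035,base=z-.063,views=("side",)))
print(cups.find("cup1",np.array([.630,-.006]),"14",.045,base=.05,views=("side",)))
E
```

```text
pos [ 0.6313 -0.0046  0.1211] F [ 0.2 -0.  -1.6] w 0.608 t 28.6
[[-0.0, -0.0017, 0.0031, 0.001, 0.0, -0.004]]
cup2 side [ 0.6301 -0.005 ] z 0.118 n 48 53
[ 0.6301 -0.005 ]
cup1 side [ 0.6379 -0.0082] z 0.0952 n 69 111
[ 0.6379 -0.0082]
```

Call:
arm_command:
  targets:
    - [[0,0,0.003,0,0,0],[0,0,0,0,0,0],[0,0,0,0,0,0]]

```text
clock: 28.98
position: [0.6311, -0.0046, 0.1177]
ee_rot: [-2.147, -2.293, 0.0]
force: [-0.4, 1.1, -1.6]
width: 0.611
gripper_force: 12.0
```

Call:
arm_command:
  targets:
    - [[0,0,0,0,0,0],[0,0,0,0,0,0],[0,0,0,0,0,0],[0,0,-0.03,0,0,0],[0,0,-0.05,0,0,0],[0,0,-0.05,0,0,0],[0,0,0,0,0,0]]
  jaw: 0.075

```text
clock: 29.85
position: [0.6333, -0.0052, 0.2521]
ee_rot: [2.144, 2.289, 0.009]
force: [-0.6, 0.4, -1.1]
width: 0.813
gripper_force: 0.0
```

```bash
python3 plan.py .572 -.3647 .245 94
```

```text
pos [ 0.6333 -0.0052  0.2521] F [-0.6  0.4 -1.1] w 0.813 t 29.9
[[-0.0443, -0.0106, 0.0008, 0.001, -0.0, -0.001], [-0.0443, -0.0106, 0.0008, 0.001, -0.0, -0.001], [-0.0443, -0.0106, 0.0008, 0.001, -0.0, -0.001], [-0.0443, -0.0107, 0.0008, 0.001, -0.0, -0.001], [-0.0443, -0.0107, 0.0008, 0.001, -0.0, -0.001], [-0.0443, -0.0107, 0.0009, 0.001, -0.0, -0.001], [-0.0443, -0.0107, 0.0009, 0.001, -0.0, -0.001], [-0.0443, -0.0108, 0.0009, 0.001, -0.0, -0.001]]
```

Call:
arm_command:
  targets:
    - [[-0.044,-0.011,0,0,0,0],[-0.044,-0.011,0,0,0,0],[-0.044,-0.011,0,0,0,0],[-0.044,-0.011,0,0,0,0],[-0.044,-0.011,0,0,0,0],[-0.044,-0.011,0.01,0,0,0],[-0.045,-0.01,0.02,0,0,0],[-0.045,-0.01,0.03,0,0,0],[0,0,0,0,0,0],[0,0,0,0,0,0]]

```text
clock: 31.1
position: [0.5685, -0.3629, 0.1868]
ee_rot: [-2.146, -2.292, -0.0]
force: [-0.5, 0.5, 0.0]
width: 0.818
gripper_force: 0.0
```

```bash
python3 cups.py 15 cup3 cup4;python3 - <<'E'
from h import *
import cups
print(cups.find("cup2",np.array([.630,-.004]),"15",.04,base=.053))
E
python3 plan.py .572 -.3647 .081 94
```

```text
cup3 top [ 0.572  -0.3633] z 0.0777 n 46 46
cup3 side [ 0.5723 -0.3659] z 0.0755 n 152 152
-> [ 0.5721 -0.3646]
cup4 top [ 0.4545 -0.2389] z 0.0929 n 31 31
cup4 side [ 0.4548 -0.2406] z 0.0916 n 87 89
-> [ 0.4546 -0.2398]
cup2 top [ 0.63   -0.0057] z 0.1139 n 61 61
cup2 side [ 0.6297 -0.0066] z 0.113 n 40 40
[ 0.62985 -0.00615]
pos [ 0.5695 -0.362   0.1878] F [-0.4  0.3 -0.9] w 0.816 t 31.2
[[-0.001, 0.0007, 0.0356, 0.0, -0.0, -0.001], [-0.001, 0.0007, 0.0356, 0.0, -0.0, -0.001], [-0.001, 0.0007, 0.0356, 0.0, -0.0, -0.001]]
```

Call:
arm_command:
  targets:
    - [[-0.001,0.001,0.036,0,0,0],[-0.001,0.001,0.036,0,0,0],[-0.001,0,0.026,0,0,0],[0,0,0.01,0,0,0],[0,0,0,0,0,0],[0,0,0,0,0,0]]

```text
clock: 31.95
position: [0.5717, -0.3665, 0.0812]
ee_rot: [2.145, 2.293, 0.001]
force: [-0.4, 0.4, 0.4]
width: 0.815
gripper_force: 0.0
```

Call:
arm_command:
  targets:
    - [[0,0,0,0,0,0],[0,0,0,0,0,0],[0,0,0,0,0,0],[0,0,0,0,0,0],[0,0,0,0,0,0]]
  jaw: 0.036

```text
clock: 32.58
position: [0.571, -0.3664, 0.0798]
ee_rot: [2.147, 2.293, 0.0]
force: [0.6, 0.0, 0.8]
width: 0.471
gripper_force: 11.9
```

Call:
arm_command:
  targets:
    - [[0,0,-0.03,0,0,0],[0,0,-0.05,0,0,0],[0,0,-0.05,0,0,0],[0.02,-0.03,0,0,0,0],[0.04,-0.03,0,0,0,0],[0.05,-0.025,0,0,0,0],[0.05,-0.01,0,0,0,0],[0.05,0,0,0,0,0],[0.05,0,0,0,0,0],[0.05,0,0,0,0,0]]

```text
clock: 33.83
position: [0.455, -0.0617, 0.2097]
ee_rot: [-2.147, -2.293, -0.0]
force: [2.1, 0.5, -0.8]
width: 0.47
gripper_force: 11.9
```

```bash
python3 plan.py .6298 -.0065 .215 94
```

```text
pos [ 0.455  -0.0617  0.2097] F [ 2.1  0.5 -0.8] w 0.47 t 33.8
[[0.0109, 0.0445, -0.0013, 0.0, -0.0, -0.001], [0.0109, 0.0445, -0.0013, 0.0, -0.0, -0.001], [0.0108, 0.0445, -0.0013, 0.0, -0.0, -0.001], [0.0108, 0.0445, -0.0013, 0.0, -0.0, -0.001]]
```

Call:
arm_command:
  targets:
    - [[0.04,0.01,0,0,0,0],[0.018,0.04,0,0,0,0],[-0.004,0.04,0,0,0,0],[-0.004,0.045,0,0,0,0],[-0.004,0.04,0,0,0,0],[0,0,0,0,0,0],[0,0,0,0,0,0],[0,0,0,0,0,0],[0,0,0,0,0,0]]

```text
clock: 34.95
position: [0.6266, -0.0057, 0.21]
ee_rot: [-2.147, -2.293, -0.001]
force: [-0.7, 0.2, -0.7]
width: 0.468
gripper_force: 11.9
```

```bash
python3 plan.py .6298 -.008 .136 94
python3 - <<'E'
from h import *
grab("side","16"); import cups; z=arm.observe()["position"][2]
print(z,cups.find("cup3",np.array([.630,-.006]),"16",.035,base=z-.080,views=("side",)))
E
```

```text
pos [ 0.6266 -0.0057  0.21  ] F [-0.7  0.2 -0.7] w 0.468 t 35.0
[[-0.0013, 0.0015, 0.037, 0.0, -0.0, -0.002], [-0.0013, 0.0015, 0.037, 0.0, -0.0, -0.002]]
cup3 side [ 0.625  -0.0059] z 0.2064 n 97 136
0.21003063906267383 [ 0.625  -0.0059]
```

Call:
arm_command:
  targets:
    - [[-0.001,0.0045,0.004,0,0,0],[0,0,0,0,0,0],[0,0,0.012,0,0,0],[0,0,0.014,0,0,0],[0,0,0.014,0,0,0],[0,0,0.012,0,0,0],[0,0,0.008,0,0,0],[0,0,0.005,0,0,0],[0,0,0,0,0,0],[0,0,0,0,0,0]]

```text
clock: 36.25
position: [0.632, -0.0065, 0.1411]
ee_rot: [2.147, 2.293, 0.001]
force: [-1.0, -0.6, -2.4]
width: 0.472
gripper_force: 11.9
```

```bash
python3 plan.py .6298 -.008 .137 94
python3 - <<'E'
from h import *
grab("side","17"); import cups; z=arm.observe()["position"][2]
print(z,cups.find("cup3",np.array([.630,-.006]),"17",.035,base=z-.080,views=("side",)))
print(cups.find("cup2",np.array([.630,-.006]),"17",.035,base=.053,views=("side",)))
E
```

```text
pos [ 0.632  -0.0065  0.1411] F [-1.  -0.6 -2.4] w 0.472 t 36.2
[[-0.0014, -0.0023, 0.0041, 0.001, -0.0, -0.004]]
cup3 side [ 0.6307 -0.0064] z 0.1378 n 52 70
0.14113537796778466 [ 0.6307 -0.0064]
cup2 side [ 0.6376 -0.0099] z 0.1148 n 48 68
[ 0.6376 -0.0099]
```

Inside. Lower 3 mm more, release and go to cup4.

Call:
arm_command:
  targets:
    - [[0,-0.001,0.003,0,0,0],[0,0,0,0,0,0],[0,0,0,0,0,0]]

```text
clock: 36.67
position: [0.6309, -0.0065, 0.1378]
ee_rot: [2.147, 2.293, 0.001]
force: [0.3, -0.3, -1.5]
width: 0.466
gripper_force: 11.9
```

Call:
arm_command:
  targets:
    - [[0,0,0,0,0,0],[0,0,0,0,0,0],[0,0,0,0,0,0],[0,0,-0.03,0,0,0],[0,0,-0.05,0,0,0],[0,0,-0.04,0,0,0],[-0.04,-0.04,0,0,0,0],[-0.05,-0.04,0,0,0,0],[0,0,0,0,0,0]]
  jaw: 0.06

```text
clock: 37.8
position: [0.5549, -0.1057, 0.2587]
ee_rot: [2.156, 2.284, -0.0]
force: [0.1, 0.6, -0.2]
width: 0.656
gripper_force: 0.0
```

```bash
python3 plan.py .4546 -.2400 .20 94
```

```text
pos [ 0.5549 -0.1057  0.2587] F [ 0.1  0.6 -0.2] w 0.656 t 37.8
[[-0.0321, -0.027, 0.0147, 0.0, 0.0, -0.003], [-0.032, -0.0271, 0.0147, 0.0, 0.0, -0.003], [-0.0319, -0.0272, 0.0147, 0.0, 0.0, -0.003], [-0.0318, -0.0273, 0.0147, 0.0, 0.0, -0.003]]
```

Call:
arm_command:
  targets:
    - [[-0.032,-0.027,0.01,0,0,0],[-0.032,-0.027,0.015,0,0,0],[-0.032,-0.027,0.017,0,0,0],[-0.032,-0.027,0.017,0,0,0],[0,0,0,0,0,0],[0,0,0,0,0,0],[0,0,0,0,0,0]]

```text
clock: 38.67
position: [0.4596, -0.2342, 0.199]
ee_rot: [2.144, 2.295, 0.001]
force: [-0.2, -0.0, 0.4]
width: 0.651
gripper_force: 0.0
```

```bash
python3 cups.py 18 cup4;python3 - <<'E'
from h import *
import cups
print(cups.find("cup3",np.array([.630,-.004]),"18",.035,base=.056))
E
python3 plan.py .4546 -.24 .096 94
```

```text
cup4 top [ 0.4545 -0.2386] z 0.0926 n 21 21
cup4 side [ 0.4548 -0.2409] z 0.0919 n 85 87
-> [ 0.4546 -0.2398]
cup3 top [ 0.6324 -0.0041] z 0.133 n 44 44
cup3 side [ 0.6324 -0.0053] z 0.1316 n 39 39
[ 0.6324 -0.0047]
pos [ 0.4593 -0.2344  0.1989] F [-0.   0.1  0.7] w 0.653 t 38.8
[[-0.0018, -0.0017, 0.0343, 0.0, 0.0, -0.001], [-0.0018, -0.0017, 0.0343, 0.0, 0.0, -0.001], [-0.0018, -0.0017, 0.0343, 0.0, 0.0, -0.001]]
```

Call:
arm_command:
  targets:
    - [[-0.003,-0.003,0.03,0,0,0],[-0.002,-0.002,0.035,0,0,0],[0,0,0.028,0,0,0],[0,0,0.01,0,0,0],[0,0,0,0,0,0],[0,0,0,0,0,0]]

```text
clock: 39.52
position: [0.4545, -0.2408, 0.0967]
ee_rot: [2.146, 2.293, 0.001]
force: [0.2, -0.3, 0.8]
width: 0.653
gripper_force: 0.0
```

Call:
arm_command:
  targets:
    - [[0,0,0,0,0,0],[0,0,0,0,0,0],[0,0,0,0,0,0],[0,0,0,0,0,0],[0,0,0,0,0,0]]
  jaw: 0.024

```text
clock: 40.15
position: [0.4539, -0.2406, 0.0958]
ee_rot: [2.147, 2.293, 0.0]
force: [0.1, -1.2, 2.5]
width: 0.336
gripper_force: 12.0
```

Call:
arm_command:
  targets:
    - [[0,0,-0.03,0,0,0],[0,0,-0.05,0,0,0],[0,0,-0.05,0,0,0],[0,0,-0.02,0,0,0],[0.05,0,0,0,0,0],[0.05,0,0,0,0,0],[0.05,0,0,0,0,0],[0.05,0,0,0,0,0],[0.04,0.02,0,0,0,0],[0,0,0,0,0,0]]

```text
clock: 41.4
position: [0.4585, 0.0037, 0.2455]
ee_rot: [-2.14, -2.299, -0.0]
force: [-0.4, -0.6, -1.6]
width: 0.332
gripper_force: 12.0
```

```bash
python3 plan.py .6324 -.005 .245 94
```

```text
pos [0.4585 0.0037 0.2455] F [-0.4 -0.6 -1.6] w 0.332 t 41.4
[[-0.0053, 0.0432, 0.0001, -0.0, -0.0, 0.0], [-0.0053, 0.0432, 0.0001, -0.0, -0.0, 0.0], [-0.0053, 0.0432, 0.0001, -0.0, -0.0, 0.0], [-0.0052, 0.0432, 0.0001, -0.0, -0.0, 0.0]]
```

Call:
arm_command:
  targets:
    - [[-0.005,0.043,0,0,0,0],[-0.005,0.043,0,0,0,0],[-0.005,0.043,0,0,0,0],[-0.004,0.043,0,0,0,0],[0,0,0,0,0,0],[0,0,0,0,0,0],[0,0,0,0,0,0],[0,0,0,0,0,0]]

```text
clock: 42.4
position: [0.6301, -0.0074, 0.2461]
ee_rot: [-2.147, -2.293, -0.001]
force: [-0.8, -0.6, -1.0]
width: 0.333
gripper_force: 12.0
```

```bash
python3 plan.py .6324 -.005 .158 94
python3 - <<'E'
from h import *
grab("side","19"); import cups; z=arm.observe()["position"][2]
print(z,cups.find("cup4",np.array([.630,-.006]),"19",.03,base=z-.096,views=("side",)))
E
```

```text
pos [ 0.6301 -0.0074  0.2461] F [-0.8 -0.6 -1. ] w 0.333 t 42.4
[[0.0011, 0.0012, 0.0441, 0.0, -0.0, -0.002], [0.0011, 0.0012, 0.0441, 0.0, -0.0, -0.002]]
cup4 side [ 0.6291 -0.008 ] z 0.2421 n 71 116
0.2461286436579898 [ 0.6291 -0.008 ]
```

Call:
arm_command:
  targets:
    - [[0.0025,0.0035,0.005,0,0,0],[0,0,0,0,0,0],[0,0,0.012,0,0,0],[0,0,0.015,0,0,0],[0,0,0.015,0,0,0],[0,0,0.015,0,0,0],[0,0,0.012,0,0,0],[0,0,0.01,0,0,0],[0,0,0,0,0,0],[0,0,0,0,0,0]]

```text
clock: 43.7
position: [0.6344, -0.0048, 0.1622]
ee_rot: [2.147, 2.293, 0.001]
force: [-0.4, -0.7, -1.8]
width: 0.333
gripper_force: 12.0
```

```bash
python3 plan.py .6324 -.005 .157 94
python3 - <<'E'
from h import *
grab("side","20"); import cups; z=arm.observe()["position"][2]
print(z,cups.find("cup4",np.array([.630,-.006]),"20",.03,base=z-.096,views=("side",)))
E
```

```text
pos [ 0.6344 -0.0048  0.1622] F [-0.4 -0.7 -1.8] w 0.333 t 43.7
[[-0.0001, -0.002, 0.0052, 0.001, 0.0, -0.004]]
cup4 side [ 0.6328 -0.0054] z 0.1586 n 58 105
0.1622869856172282 [ 0.6328 -0.0054]
```

Call:
arm_command:
  targets:
    - [[0,-0.001,0.005,0,0,0],[0,0,0,0,0,0],[0,0,0,0,0,0]]

```text
clock: 44.12
position: [0.6331, -0.0047, 0.1568]
ee_rot: [-2.147, -2.293, -0.0]
force: [-0.7, -0.8, -1.3]
width: 0.334
gripper_force: 12.0
```

Call:
arm_command:
  targets:
    - [[0,0,0,0,0,0],[0,0,0,0,0,0],[0,0,0,0,0,0],[0,0,-0.03,0,0,0],[0,0,-0.05,0,0,0],[0,0,-0.03,0,0,0],[0,-0.05,0,0,0,0],[0,-0.05,0,0,0,0],[0,-0.05,0,0,0,0],[0,0,0,0,0,0]]
  jaw: 0.055

```text
clock: 45.38
position: [0.4801, -0.0151, 0.2668]
ee_rot: [-2.146, -2.291, -0.001]
force: [0.7, -0.1, 0.9]
width: 0.601
gripper_force: 0.0
```

Run:
```python
from h import *
import cups,st
for n in("top","side"): grab(n,"21")
for c,b in(("cup4",.059),("cup3",.056),("cup2",.053),("cup1",.05)): print(cups.find(c,np.array([.630,-.004]),"21",.045,base=b))
st.measure("21")
im=load("top","21"); im2=load("side","21")
cv2.imwrite("pics/t21.png",np.hstack([cv2.resize(i["pixels"][a:a+120,b:b+140,::-1],(400,343),interpolation=cv2.INTER_CUBIC) for i,a,b in((im,110,180),(im2,140,200))]))
```

```text
cup4 top [ 0.6324 -0.005 ] z 0.1519 n 32 32
cup4 side [ 0.6321 -0.0067] z 0.1506 n 43 43
[ 0.63225 -0.00585]
cup3 top [ 0.6321 -0.0044] z 0.1333 n 26 37
cup3 side [ 0.6339 -0.0039] z 0.133 n 33 43
[ 0.633   -0.00415]
cup2 top [ 0.631  -0.0056] z 0.1146 n 28 40
cup2 side [6.356e-01 1.000e-04] z 0.1145 n 35 65
[ 0.6333  -0.00275]
cup1 top [ 0.6302 -0.0039] z 0.0955 n 29 41
cup1 side [ 0.6316 -0.0033] z 0.0947 n 77 102
[ 0.6309 -0.0036]
21 top axle [0.5254 0.1551 0.1077] 48 wheel (array([0.52512581, 0.14994739]), np.float64(0.02680506580276558)) grip [0.5637 0.1582 0.1336] 86 thumb [0.552  0.0787 0.1288] 15 [0.548 0.073 0.125] [0.556 0.085 0.132]
21 side axle [0.524  0.1504 0.1074] 39 wheel (array([0.5242052 , 0.15014665]), np.float64(0.027393205900057362)) grip [0.5604 0.1459 0.133 ] 122 thumb [0.5515 0.0758 0.1265] 20 [0.546 0.071 0.121] [0.556 0.081 0.132]
```

View pics/t21.png

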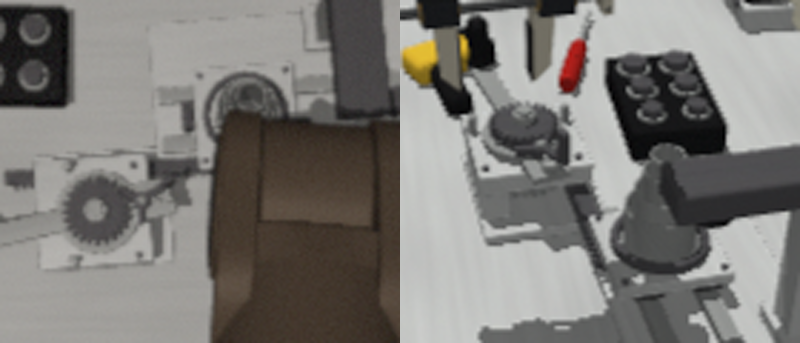

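All four are nested (rims 153, 133, 114 and 95 mm, as expected) and the pictures agree. Next: throw the thumb lever back.

```bash
python3 plan.py .552 .077 .235 94
```

```text
pos [ 0.4838 -0.0143  0.2673] F [-0.1  0.1  0.1] w 0.594 t 45.5
[[0.0289, 0.0247, 0.0108, 0.001, -0.0, -0.001], [0.0288, 0.0247, 0.0108, 0.001, -0.0, -0.001], [0.0288, 0.0248, 0.0108, 0.001, -0.0, -0.001]]
```

Call:
arm_command:
  targets:
    - [[0.029,0.025,0.01,0,0,0],[0.029,0.025,0.01,0,0,0],[0.029,0.025,0.012,0,0,0],[0,0,0,0,0,0],[0,0,0,0,0,0],[0,0,0,0,0,0]]
  jaw: 0.036

```text
clock: 46.22
position: [0.5527, 0.076, 0.2351]
ee_rot: [2.149, 2.291, 0.0]
force: [0.5, -0.2, -0.1]
width: 0.396
gripper_force: 0.0
```

```bash
python3 plan.py .552 .077 .124 94
```

```text
pos [0.5527 0.076  0.2351] F [ 0.5 -0.2 -0.1] w 0.396 t 46.2
[[0.0003, -0.0002, 0.037, 0.0, 0.0, -0.002], [0.0003, -0.0002, 0.037, 0.0, 0.0, -0.002], [0.0003, -0.0002, 0.037, 0.0, 0.0, -0.002]]
```

Call:
arm_command:
  targets:
    - [[0,0,0.037,0,0,0],[0,0,0.037,0,0,0],[0,0,0.037,0,0,0],[0,0,0,0,0,0],[0,-0.01,0,0,0,0],[0,-0.008,0,0,0,0],[0,-0.007,0,0,0,0],[0,-0.007,0,0,0,0],[0,-0.005,0,0,0,0],[0,0,0,0,0,0]]

```text
clock: 47.48
position: [0.5148, 0.0748, 0.1237]
ee_rot: [-2.146, -2.293, 0.001]
force: [0.7, 0.2, 0.6]
width: 0.393
gripper_force: 0.0
```

```bash
cat > pw.py <<'E'
import sys; from h import *
tag=sys.argv[1]
ax=np.array([.5248,.1503])
for n in("top","side"):
    grab(n,tag)
    g=pts((n,),tag,.125,.146,ax+[0,.1],.13)[0]; d=np.hypot(*(g[:,:2]-ax).T); g=g[(d>.132)&(d<.168)&(g[:,1]>.2)]
    t=pts((n,),tag,.120,.134,ax+[0,-.075],.045)[0]
    if len(g)<5 or len(t)<4: print(n,len(g),len(t)); continue
    g=(g.min(0)+g.max(0))/2; t=t.mean(0); v=g[:2]-ax; a=np.arctan2(-v[0],v[1])
    pin=ax+.048*np.array([np.sin(a),-np.cos(a)]); w=t[:2]-pin
    print(n,"grip",g.round(4),"thumb",t.round(4),"handle",(a-.0716).round(3),"pawl",(np.arctan2(w[0],-w[1])-a).round(3))
print(arm.observe()["position"],arm.observe()["force"])
E
python3 pw.py 22
```

```text
top 66 0
side 0 74
[0.51537815 0.07478215 0.12363382] [ 0.04295276 -0.1255374   0.78361354]
```

Call:
arm_command:
  targets:
    - [[0,0.008,0,0,0,0],[0,0,-0.04,0,0,0],[0,0,-0.04,0,0,0],[0.02,-0.02,-0.02,0,0,0],[0.06,-0.02,0,0,0,0],[0.06,-0.02,0,0,0,0],[0.06,-0.01,0,0,0,0],[0,0,0,0,0,0]]
  jaw: 0.045

```text
clock: 48.58
position: [0.4395, 0.2745, 0.2234]
ee_rot: [-2.136, -2.302, -0.001]
force: [0.2, -0.7, 0.3]
width: 0.492
gripper_force: 0.0
```

```bash
python3 pw.py 23; python3 plan.py .50 .298 .22 100
```

```text
top grip [0.5097 0.3039 0.1367] thumb [0.5249 0.0733 0.1281] handle 0.027 pawl -0.256
side grip [0.5017 0.2979 0.1338] thumb [0.5245 0.0697 0.1258] handle 0.083 pawl -0.383
[0.44132563 0.2692571  0.22357349] [ 0.59718988 -0.12190759  0.49184556]
pos [0.4413 0.2693 0.2236] F [ 0.6 -0.1  0.5] w 0.492 t 48.7
[[0.0124, 0.0302, 0.0018, 0.0, 0.0, -0.054], [0.0107, 0.0309, 0.0018, 0.0, 0.0, -0.054]]
```

Pawl is thrown to about -0.3. Next, the grip at about (0.506, 0.299).

```bash
python3 plan.py .506 .2985 .22 97
```

```text
pos [0.4413 0.2693 0.2236] F [ 0.6 -0.1  0.5] w 0.492 t 48.7
[[0.0124, 0.0332, 0.0018, 0.0, 0.0, -0.027], [0.0115, 0.0336, 0.0018, 0.0, 0.0, -0.027]]
```

Call:
arm_command:
  targets:
    - [[0.012,0.033,0.002,0,0,-0.027],[0.012,0.033,0.002,0,0,-0.027],[0,0,0,0,0,0],[0,0,0,0,0,0],[0,0,0.05,0,0,0],[0,0,0.053,0,0,0],[0,0,0,0,0,0],[0,0,0,0,0,0]]

```text
clock: 49.68
position: [0.5058, 0.2978, 0.1186]
ee_rot: [2.085, 2.349, 0.002]
force: [0.3, 0.3, 0.4]
width: 0.49
gripper_force: 0.0
```

Call:
arm_command:
  targets:
    - [[0,0,0,0,0,0],[0,0,0,0,0,0]]
  jaw: 0.03

```text
clock: 49.92
position: [0.5057, 0.2985, 0.1183]
ee_rot: [2.084, 2.35, 0.004]
force: [-0.1, -0.2, 0.7]
width: 0.346
gripper_force: 0.0
```

Call:
arm_command:
  targets:
    - [[-0.002,-0.025,0,0,0,-0.16],[-0.002,-0.024,0,0,0,-0.16],[-0.002,-0.024,0,0,0,-0.16],[-0.002,-0.024,0,0,0,-0.16],[0,0,0,0,0,0],[0,0,0,0,0,0]]

```text
clock: 50.68
position: [0.419, 0.2578, 0.1172]
ee_rot: [1.244, 2.885, 0.001]
force: [1.2, -1.0, 0.1]
width: 0.328
gripper_force: 0.0
```

```bash
python3 car.py 24
```

```text
[0.419  0.2578 0.1172] r 0.1512 ang 0.706 head 133.3 F [ 1.2 -1.   0.1] t 50.675
top ring 220 [ 1.529278e+02  6.310000e-01 -3.000000e-03]
side ring 212 [ 1.132773e+02  6.300000e-01 -4.000000e-03]
```

Call:
arm_command:
  targets:
    - [[-0.001,0.013,0,0,0,0.08],[-0.001,0.015,0,0,0,0.1],[-0.001,0.015,0,0,0,0.1],[0,0.015,0,0,0,0.1],[-0.001,0.015,0,0,0,0.1],[-0.001,0.015,0,0,0,0.1],[-0.001,0.015,0,0,0,0.1],[0,0.015,0,0,0,0.1],[-0.001,0.015,0,0,0,0.1],[-0.001,0.015,0,0,0,0.1]]

```text
clock: 52.02
position: [0.5529, 0.2984, 0.1159]
ee_rot: [-2.449, -1.959, 0.006]
force: [-11.2, 6.7, 5.7]
width: 0.327
gripper_force: 6.0
```

Call:
arm_command:
  targets:
    - [[-0.001,0.015,0,0,0,0.1],[0,0.015,0,0,0,0.1],[-0.001,0.015,0,0,0,0.1],[-0.001,0.015,0,0,0,0.1],[0,0.006,0,0,0,0.04],[0,0.002,0,0,0,0],[0,0,0,0,0,0]]

```text
clock: 52.9
position: [0.6152, 0.2711, 0.116]
ee_rot: [-2.815, -1.383, 0.001]
force: [-4.5, 9.7, 0.4]
width: 0.326
gripper_force: 4.7
```

```bash
python3 car.py 25
python3 - <<'E'
from h import *
for n in("top","side"):
    im=load(n,"25"); q=pts((n,),"25",.145,.16,(.634,-.05),.08)[0]; print(n,circ(q)[0],q[:,2].mean())
E
```

```text
[0.6152 0.2711 0.116 ] r 0.151 ang -0.712 head 52.3 F [-4.5  9.7  0.4] t 52.9
top ring 225 [ 1.583129e+02  6.340000e-01 -4.400000e-02]
side ring 244 [ 1.325448e+02  6.340000e-01 -4.600000e-02]
top [ 0.6349725  -0.04593318] 0.15163877864319836
side [0. 0.] nan<stdin>:3: RuntimeWarning: Mean of empty slice.
  ret = ret.dtype.type(ret / rcount)
```

Call:
arm_command:
  targets:
    - [[-0.001,-0.026,0,0,0,-0.175],[-0.002,-0.026,0,0,0,-0.175],[-0.002,-0.026,0,0,0,-0.175],[-0.002,-0.026,0,0,0,-0.175],[-0.002,-0.026,0,0,0,-0.175],[-0.002,-0.026,0,0,0,-0.175],[-0.002,-0.026,0,0,0,-0.175],[-0.002,-0.026,0,0,0,-0.175],[0,-0.003,0,0,0,-0.02],[0,0,0,0,0,0]]

```text
clock: 54.25
position: [0.4237, 0.2599, 0.1169]
ee_rot: [1.244, 2.885, 0.001]
force: [2.0, 1.1, 0.9]
width: 0.328
gripper_force: 1.2
```

Call:
arm_command:
  targets:
    - [[-0.001,0.013,0,0,0,0.08],[-0.001,0.015,0,0,0,0.1],[-0.001,0.015,0,0,0,0.1],[0,0.015,0,0,0,0.1],[-0.001,0.015,0,0,0,0.1],[-0.001,0.015,0,0,0,0.1],[-0.001,0.015,0,0,0,0.1],[0,0.015,0,0,0,0.1],[-0.001,0.015,0,0,0,0.1],[-0.001,0.015,0,0,0,0.1]]

```text
clock: 55.5
position: [0.5571, 0.2968, 0.1151]
ee_rot: [-2.454, -1.956, 0.013]
force: [-12.8, -2.3, 7.7]
width: 0.33
gripper_force: 5.5
```

Call:
arm_command:
  targets:
    - [[-0.001,0.015,0,0,0,0.1],[0,0.015,0,0,0,0.1],[-0.001,0.015,0,0,0,0.1],[-0.001,0.015,0,0,0,0.1],[0,0.006,0,0,0,0.04],[0,0.002,0,0,0,0],[0,0,0,0,0,0]]

```text
clock: 56.38
position: [0.6178, 0.2693, 0.1147]
ee_rot: [-2.82, -1.378, 0.012]
force: [-10.2, 1.7, 3.8]
width: 0.324
gripper_force: 4.5
```

```bash
python3 car.py 26
```

```text
[0.6178 0.2693 0.1147] r 0.1511 ang -0.733 head 52.1 F [-10.2   1.7   3.8] t 56.375
top ring 184 [ 1.243438e+02  6.360000e-01 -7.100000e-02]
side ring 250 [ 1.41601e+02  6.36000e-01 -7.20000e-02]
```

Call:
arm_command:
  targets:
    - [[-0.001,-0.026,0,0,0,-0.175],[-0.002,-0.026,0,0,0,-0.175],[-0.002,-0.026,0,0,0,-0.175],[-0.002,-0.026,0,0,0,-0.175],[-0.002,-0.026,0,0,0,-0.175],[-0.002,-0.026,0,0,0,-0.175],[-0.002,-0.026,0,0,0,-0.175],[-0.002,-0.026,0,0,0,-0.175],[0,-0.005,0,0,0,-0.02],[0,0,0,0,0,0]]

```text
clock: 57.72
position: [0.4263, 0.2596, 0.1164]
ee_rot: [-1.246, -2.883, 0.002]
force: [0.1, -0.3, -0.2]
width: 0.327
gripper_force: 0.0
```

```bash
python3 car.py 27
python3 - <<'E'
from h import *
im=load("top","27"); im2=load("side","27")
cv2.imwrite("pics/t27.png",np.hstack([cv2.resize(i["pixels"][a:a+120,b:b+140,::-1],(400,343),interpolation=cv2.INTER_CUBIC) for i,a,b in((im,100,190),(im2,140,210))]))
E
```

```text
[0.4263 0.2596 0.1164] r 0.1475 ang 0.661 head 133.3 F [ 0.1 -0.3 -0.2] t 57.725
top ring 207 [ 1.506137e+02  6.350000e-01 -5.200000e-02]
side ring 246 [ 1.380805e+02  6.340000e-01 -5.300000e-02]
```

View pics/t27.png

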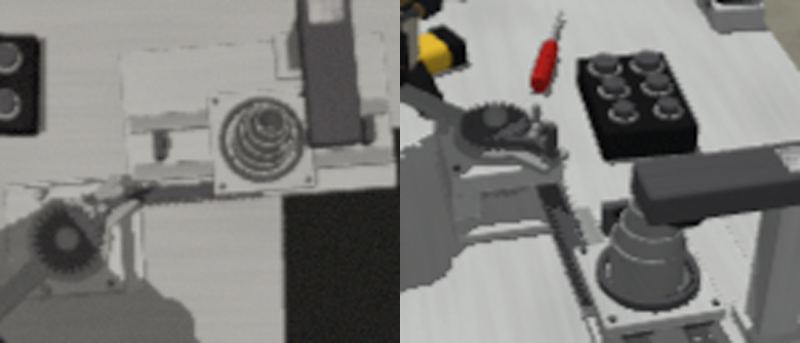

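The crop shows the cups well nested, but the return stroke dragged the carriage back 19 mm. Check the pawl.

Run:
```python
from h import *
ax=np.array([.5248,.1503])
for tag,ang in(("25",-.72),("26",-.72),("27",.68)):
  a=ang+.0716; pin=ax+.048*np.array([np.sin(a),-np.cos(a)]); c=pin+.034*np.array([np.sin(a),-np.cos(a)])
  for n in("top","side"):
    t=pts((n,),tag,.119,.135,c,.03)[0]
    if len(t)<4: print(tag,n,len(t)); continue
    w=t.mean(0)[:2]-pin; print(tag,n,t.mean(0).round(4),len(t),"pawl",(np.arctan2(w[0],-w[1])-a).round(3), "r",np.hypot(*w).round(3))
```

```text
25 top [0.4682 0.0956 0.1289] 13 pawl -0.384 r 0.032
25 side [0.468  0.0935 0.126 ] 21 pawl -0.333 r 0.033
26 top [0.4669 0.0971 0.1286] 16 pawl -0.444 r 0.033
26 side [0.4663 0.0948 0.1251] 25 pawl -0.393 r 0.034
27 top [0.57   0.0875 0.1274] 16 pawl -0.331 r 0.03
27 side [0.5693 0.0863 0.1256] 20 pawl -0.368 r 0.031
```

Pawl is still set home, so the fast return dragged the wheel. Drive again, then return slowly.

Call:
arm_command:
  targets:
    - [[-0.001,0.013,0,0,0,0.08],[-0.001,0.015,0,0,0,0.1],[-0.001,0.015,0,0,0,0.1],[0,0.015,0,0,0,0.1],[-0.001,0.015,0,0,0,0.1],[-0.001,0.015,0,0,0,0.1],[-0.001,0.015,0,0,0,0.1],[0,0.015,0,0,0,0.1],[-0.001,0.015,0,0,0,0.1],[-0.001,0.015,0,0,0,0.1]]

```text
clock: 59.08
position: [0.5604, 0.2965, 0.1149]
ee_rot: [-2.455, -1.957, 0.014]
force: [-12.6, -4.9, 2.1]
width: 0.329
gripper_force: 5.4
```

Call:
arm_command:
  targets:
    - [[-0.001,0.015,0,0,0,0.1],[0,0.015,0,0,0,0.1],[-0.001,0.015,0,0,0,0.1],[-0.001,0.015,0,0,0,0.1],[0,0.004,0,0,0,0.02],[0,0,0,0,0,0]]

```text
clock: 59.82
position: [0.6187, 0.2714, 0.1148]
ee_rot: [-2.807, -1.407, 0.01]
force: [-7.2, 1.6, -1.6]
width: 0.327
gripper_force: 3.1
```

```bash
python3 car.py 28
```

```text
[0.6187 0.2714 0.1148] r 0.1533 ang -0.729 head 53.2 F [-7.2  1.6 -1.6] t 59.825
top ring 168 [ 1.166482e+02  6.380000e-01 -9.700000e-02]
side ring 269 [ 1.526989e+02  6.370000e-01 -9.900000e-02]
```

Call:
arm_command:
  targets:
    - [[0,-0.006,0,0,0,-0.03],[0,-0.006,0,0,0,-0.04],[0,-0.006,0,0,0,-0.04],[0,-0.006,0,0,0,-0.04],[-0.001,-0.006,0,0,0,-0.04],[0,-0.006,0,0,0,-0.04],[0,-0.006,0,0,0,-0.04],[0,-0.006,0,0,0,-0.04],[-0.001,-0.006,0,0,0,-0.04],[0,-0.006,0,0,0,-0.04]]

```text
clock: 61.18
position: [0.5669, 0.2963, 0.1169]
ee_rot: [-2.478, -1.93, -0.001]
force: [3.0, 0.8, 0.8]
width: 0.33
gripper_force: 1.3
```

```bash
python3 car.py 29
```

```text
[0.5669 0.2963 0.1169] r 0.1522 ang -0.351 head 75.8 F [3.  0.8 0.8] t 61.175
top ring 164 [ 1.139191e+02  6.380000e-01 -9.700000e-02]
side ring 271 [ 1.563815e+02  6.370000e-01 -9.900000e-02]
```

The slow return does not drag. Return a bit further, then drive the last 11 mm.

Call:
arm_command:
  targets:
    - [[0,-0.006,0,0,0,-0.04],[0,-0.006,0,0,0,-0.04],[0,-0.006,0,0,0,-0.04],[0,-0.006,0,0,0,-0.04],[-0.001,-0.006,0,0,0,-0.04],[0,-0.006,0,0,0,-0.04],[0,-0.006,0,0,0,-0.04],[-0.001,-0.006,0,0,0,-0.04],[0,-0.006,0,0,0,-0.04],[0,0,0,0,0,0]]

```text
clock: 62.52
position: [0.5133, 0.2991, 0.117]
ee_rot: [-2.094, -2.341, -0.0]
force: [-0.1, 0.8, 1.0]
width: 0.331
gripper_force: 0.2
```

Call:
arm_command:
  targets:
    - [[0,0.012,0,0,0,0.07],[-0.001,0.012,0,0,0,0.08],[0,0.012,0,0,0,0.08],[-0.001,0.012,0,0,0,0.08],[0,0.01,0,0,0,0.07],[0,0,0,0,0,0]]

```text
clock: 63.28
position: [0.5685, 0.2939, 0.1155]
ee_rot: [-2.5, -1.899, 0.01]
force: [-6.0, -0.6, 2.4]
width: 0.326
gripper_force: 2.7
```

```bash
python3 car.py 30
```

```text
[0.5685 0.2939 0.1155] r 0.1503 ang -0.365 head 74.4 F [-6.  -0.6  2.4] t 63.275
top ring 156 [ 1.089441e+02  6.380000e-01 -1.030000e-01]
side ring 270 [ 1.585011e+02  6.380000e-01 -1.050000e-01]
```

Call:
arm_command:
  targets:
    - [[0,0.008,0,0,0,0.05],[0,0.008,0,0,0,0.05],[0,0.005,0,0,0,0.03],[0,0,0,0,0,0]]

```text
clock: 63.88
position: [0.5874, 0.2874, 0.1152]
ee_rot: [-2.617, -1.733, 0.013]
force: [-8.6, -2.3, 2.6]
width: 0.325
gripper_force: 3.6
```

Call:
arm_command:
  targets:
    - [[0,0.005,0,0,0,0.03],[0,0.004,0,0,0,0.03],[0,0,0,0,0,0]]

```text
clock: 64.25
position: [0.5933, 0.2846, 0.1149]
ee_rot: [-2.664, -1.654, 0.018]
force: [-16.8, -0.1, 8.8]
width: 0.33
gripper_force: 7.6
```

```bash
python3 car.py 31
```

```text
[0.5933 0.2846 0.1149] r 0.1509 ang -0.541 head 63.7 F [-16.8  -0.1   8.8] t 64.25
top ring 149 [104.2258   0.639   -0.107 ]
side ring 271 [ 1.56484e+02  6.38000e-01 -1.09000e-01]
```

Call:
arm_command:
  targets:
    - [[0,0.005,0,0,0,0.03],[0,0.004,0,0,0,0.02],[0,0,0,0,0,0],[0,0,0,0,0,0]]

```text
clock: 64.85
position: [0.6028, 0.2807, 0.1146]
ee_rot: [-2.706, -1.588, 0.014]
force: [-12.6, 2.1, 1.4]
width: 0.326
gripper_force: 5.8
```

```bash
python3 car.py 32
python3 - <<'E'
from h import *
import car
g=car.grab; car.grab=lambda *a:None; car.info("0")
E
```

```text
[0.6028 0.2807 0.1146] r 0.1521 ang -0.609 head 60.8 F [-12.6   2.1   1.4] t 64.85
top ring 145 [103.4831   0.638   -0.108 ]
side ring 281 [ 1.603765e+02  6.390000e-01 -1.090000e-01]
[0.6029 0.2807 0.1147] r 0.1522 ang -0.609 head 60.8 F [-11.4   1.6  -0.3] t 64.95
top ring 132 [101.9452   0.639   -0.108 ]
side ring 314 [ 2.260869e+02  6.380000e-01 -1.090000e-01]
```

Call:
arm_command:
  targets:
    - [[0,0.005,0,0,0,0.03],[0,0.005,0,0,0,0.03],[0,0,0,0,0,0]]

```text
clock: 65.32
position: [0.6125, 0.2754, 0.1148]
ee_rot: [-2.754, -1.505, 0.012]
force: [-2.5, -0.2, -1.0]
width: 0.329
gripper_force: 1.3
```

```bash
python3 car.py 33
python3 - <<'E'
from h import *
# sub-mm: mean y of carriage plate's -y edge / ring fit, start vs now
from scipy.optimize import least_squares
for tag in("0","32","33"):
    for n in("top","side"):
        q=pts((n,),tag,.0565,.0635,(.6385,-.1085),.05)[0]; q=q[np.hypot(q[:,0]-.6385,q[:,1]+.1085)>.0385]; q=q[q[:,0]<.63]
        s=least_squares(lambda c:np.hypot(q[:,0]-c[0],q[:,1]-c[1])-.043,[.6385,-.1085],loss="soft_l1",f_scale=.002); print(tag,n,s.x.round(4),len(q))
E
```

```text
[0.6125 0.2754 0.1148] r 0.153 ang -0.681 head 57.3 F [-2.5 -0.2 -1. ] t 65.325
top ring 147 [102.3328   0.638   -0.107 ]
side ring 269 [ 1.542824e+02  6.380000e-01 -1.090000e-01]
0 top [ 0.6386 -0.108 ] 85
0 side [ 0.638  -0.1095] 126
32 top [ 0.6382 -0.1079] 84
32 side [ 0.638  -0.1092] 104
33 top [ 0.6386 -0.1077] 81
33 side [ 0.638  -0.1092] 101
```

The carriage is back at its starting (home) reading to within 0.3 mm. Let go, lift and verify.

Call:
arm_command:
  targets:
    - [[0,-0.001,0,0,0,0],[0,0,0,0,0,0],[0,0,0,0,0,0],[0,0,-0.04,0,0,0],[0,0,-0.05,0,0,0],[0,0,-0.04,0,0,0],[0,0,0,0,0,0],[0,0,0,0,0,0],[0,0,0,0,0,0],[0,0,0,0,0,0]]
  jaw: 0.05

```text
clock: 66.68
position: [0.6149, 0.276, 0.2456]
ee_rot: [2.756, 1.507, -0.003]
force: [-0.4, 0.5, 0.3]
width: 0.543
gripper_force: 0.0
```

```bash
python3 car.py 34
python3 - <<'E'
from h import *
import cups
for c,b in(("cup4",.059),("cup3",.056),("cup2",.053),("cup1",.05)): cups.find(c,np.array([.638,-.108]),"34",.045,base=b)
im=load("top","34"); im2=load("side","34")
cv2.imwrite("pics/t34.png",np.hstack([cv2.resize(i["pixels"][a:a+120,b:b+140,::-1],(400,343),interpolation=cv2.INTER_CUBIC) for i,a,b in((im,100,220),(im2,160,240))]))
E
```

```text
[0.6149 0.276  0.2456] r 0.1548 ang -0.691 head 57.3 F [-0.4  0.5  0.3] t 66.675
top ring 152 [106.672   0.638  -0.108]
side ring 275 [ 1.575775e+02  6.380000e-01 -1.100000e-01]
cup4 top few 0
cup4 side [ 0.6399 -0.1113] z 0.1505 n 37 37
cup3 top few 6
cup3 side [ 0.6396 -0.107 ] z 0.1326 n 90 127
cup2 top [ 0.6381 -0.109 ] z 0.1141 n 25 29
cup2 side [ 0.6425 -0.1033] z 0.1145 n 93 147
cup1 top [ 0.6364 -0.1076] z 0.0952 n 42 58
cup1 side [ 0.637  -0.1067] z 0.0948 n 133 169
```

View pics/t34.png

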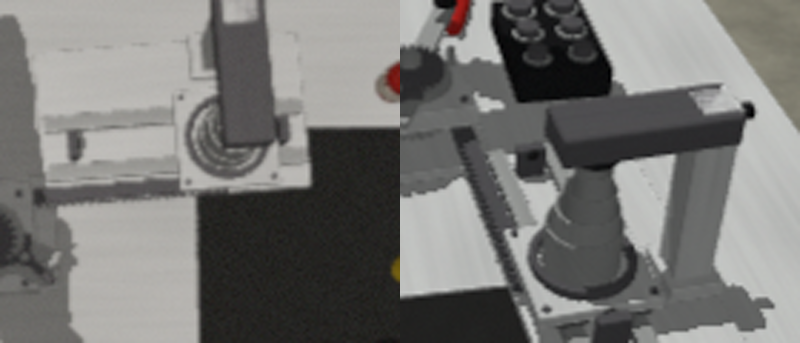

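The nested cups stand upright under the check head at crop (590,230), the carriage is home and the arm is clear.

```bash
python3 -c "
from cell import arm
print(arm.sign_off())"
```

```text
the job is handed in; nothing more can be done
None
```

I wound the carriage out, nested all four steel cups in size order, wound it home under the check head with the arm clear, and handed the job in; the carriage read within about 1 mm of its starting home position, and no verdict came back.

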